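# Fit the display arms to the counter stand

## Robot

A 7-joint arm with a two-finger parallel gripper is mounted at the origin on the work surface. World frame = base frame: x ahead of the robot, y to its left, z up, the work surface at z = 0. Lengths are in m, angles in rad, forces in N, time in s.
With the tool pointing down it reaches from about 0.4 to 0.9 m from the base axis. Payload 5.5 kg.
Tool frame: the origin (TCP) lies midway between the tips of the shut fingers; the grasp point (between the pads) lies 19 mm behind it; x points along the fingers, z is the direction in which the jaws open and shut, and the axes are right-handed (so a half turn about x gives the same grasp; the last joint's range is limited). The gripper opens to 85 mm and grips with 20 to 120 N. Pads are 22 mm wide; open, the fingers measure 114 mm over their backs; the gripper's body (76 mm by 85 mm) begins 54 mm behind the grasp point. The pads swing forward as they close: fully open they stand 13 mm farther back than shut.
Start: joints at [-1.02, 0.501, -0.427, 1.55, 0.221, 1.138, -0.21], TCP at [0.184, 0.623, 0.231] pointing down, gripper open.
Joint ranges: [-2.88, 2.88], [-0.31, 2.03], [-1.54, 1.56], [0.2, 2.42], [-1.41, 4.55], [0.19, 2.02], [-2.57, 2.57]. Speed limits (rad/s): [2.57, 2.57, 3.14, 3.14, 3.14, 3.14, 3.14].

## Interface

Orientations are given as a rotation vector (axis times angle).
In Python, from plant import bot gives the robot as it stands. The module is installed in compiled form; this text tells all that it offers.
- The arm moves only by the tool drive_tool, never from a script. Its argument "moves" is a list of rows, each a list of 7 numbers: the shift along the world's x, y, z in m, then the turn, a rotation vector about the world's x, y, z in degrees, then the opening, from 0 (shut) to 1 (fully open). A call has 1 to 10 rows; each row shifts and turns the commanded pose from where the row before left it; what a row does not reach is not made up. A row lasts 1/12 s, in which the tool goes at most 41.7 mm and 7.16 degrees, less where a joint would pass 70% of its speed; a pose out of reach is approached as far as the arm can. A call with a gripper value outside its range is refused whole. The fingers move at their own pace and stop on an object; the grip force is fixed at half the most. Time passes only in rows, so rows that do not move let the fingers close. It gives the time, the measured TCP pose, the force and the opening at its end, in the units of the state.
- bot.get_state(): the state, without advancing time (a new reading comes with each control period).
- bot.read_camera(name): name is "side" or "top"; returns the picture (480x640x3 uint8, red, green, blue); there is no depth.
- bot.camera_model(name): a dict with "fov_y" (degrees; the focal length in pixels is half the picture's height over the tangent of half this angle, whatever the lens; pixels are square), "cx", "cy" (the principal point, pixels), "view" (4x4, takes a point from world to camera coordinates). Camera axes: x right, y down, z forward; pixel columns grow to the right and rows downward; lengths in m; the calibration is good to about 2 mm. A picture is of the moment at which its call begins. camera_model takes no time and is no camera call.
- bot.sign_off(): hands the job in, once; it reports no verdict.
The state is a dict: "time": time; "joint_positions": joint angles; "dq": joint speeds; "joint_efforts": joint torques, N m; "tcp_pos": TCP position; "tcp_rot": TCP orientation; "wrist_force": force on the tool from outside, world axes, zero at the start; "moment": the same for the moment, N m; "width": finger opening in m.
Only numpy, scipy, OpenCV 4.12 (cv2) and the standard library are available. Lean on these libraries where they do the work, as an engineer would, in place of code of your own. Each camera call takes 0.05 s, during which the arm holds its last target.

## Task

Get the counter display stand ready for opening time: pull the drawer of the little wooden chest right out to its stop, take out every steel display arm in it, hook each one's claws into the slots of an upright of its own and press it down until it locks home, and then push the drawer fully shut. Any upright may take any arm; leave the bottles, bowls and cups on the counter and chest undisturbed.

Things in the scene. Friction and masses are not known exactly. Their poses are not given: they have to be found in the camera images.
- chest: Fixed low chest of dark wood on the counter, 230 deep x 304 wide x 130 mm tall, with one drawer. It may stand to the robot's left or right. Origin: on the counter below the middle of its front face; its x axis points into the chest (away from the robot), z up; turned by up to 0.1 rad. Top 130 mm above the counter, its front edge set back 14 mm.
- drawer (a joint): How far the chest's drawer is pulled out, in m: 0 shut (front flush with the chest), 0.17 at its stop. It slides along the chest's -x, with about 2 N of friction, and stays where it is left; no catch. May start up to 0.01 open. The drawer moves with everything in it.
- drawer_handle (a point): Middle of the drawer's handle: a round level bar 10 mm thick and 110 mm long along the chest's y, 46 mm out from the drawer front and 106 mm above the counter (24 mm below the chest's top). The bar's two end posts, 8 mm thick, stand 48 mm either side of the middle. There is free space between bar and drawer front and below the bar.
- drawer_floor (a point): Middle of the drawer's inner floor, 20 mm above the counter; the inside is 165 mm along x and 266 mm along y, its side and back walls rise 50 mm above the inner floor, its front panel 96 mm.
- stand: Fixed display stand: wooden base board 12 mm thick (from 100 mm in front of the uprights' faces to 70 behind, 300 wide) with four identical slotted uprights of 5 mm dark sheet steel, 75 mm apart, each 40 wide, 176 tall. Origin: on the counter below the middle of the row of front faces; x points through the face, away from the robot; z up; turned by up to 0.1 rad.
- upper_slot (a point): Middle of the lower edge of the upper slot of the seat2 upright, on its front face, 134 mm above the counter. Every upright has two slots, one above the other, each 14 mm wide and 34 mm tall; the lower slot's bottom edge is 84 mm above the counter.
- catch_roller (a point): Spring catch (round brass roller, 6 mm thick) behind the upper slot of the seat2 upright; the others have the same. An arm pushed in and lowered comes to rest on it about 8 to 11 mm too high; a firm push down (about 6 to 15 N, best close to the upright) snaps the claw past it, and it then holds the arm down. Pushing far out from the upright makes the claws bind.
- seat0 (a point): Robot-right (stand -y) upright: where an arm's origin lies, with the same axes, when locked home: 32 mm in front of the face, 60 above the counter. To enter, the arm is held 18 to 26 mm higher (22 best), within 3 mm sideways, pushed along +x till its back face meets the upright (x = 0 here), then lowered and pressed till z = 0. It may sit 2 mm towards the robot.
- seat1 (a point): Second from right upright: where an arm's origin lies, with the same axes, when locked home: 32 mm in front of the face, 60 above the counter. To enter, the arm is held 18 to 26 mm higher (22 best), within 3 mm sideways, pushed along +x till its back face meets the upright (x = 0 here), then lowered and pressed till z = 0. It may sit 2 mm towards the robot.
- seat2 (a point): Third from right upright: where an arm's origin lies, with the same axes, when locked home: 32 mm in front of the face, 60 above the counter. To enter, the arm is held 18 to 26 mm higher (22 best), within 3 mm sideways, pushed along +x till its back face meets the upright (x = 0 here), then lowered and pressed till z = 0. It may sit 2 mm towards the robot.
- seat3 (a point): Robot-left (stand +y) upright: where an arm's origin lies, with the same axes, when locked home: 32 mm in front of the face, 60 above the counter. To enter, the arm is held 18 to 26 mm higher (22 best), within 3 mm sideways, pushed along +x till its back face meets the upright (x = 0 here), then lowered and pressed till z = 0. It may sit 2 mm towards the robot.
- arm0: Loose steel display arm (0.14 to 0.26 kg). Three or four, all alike, stand level in the drawer, claws to the back; absent ones read None. Origin: underside, mid-width, 32 mm in front of its back face; x points to the back (claws, upright), z up. Tray plate 44 wide, 5 thick, x = -80 to 32 mm, with a low rib 8 wide to z = 19. Back plate 30 wide, 6 thick, to z = 90, back face at x = 32.
- arm1: Display arm like arm0, same frame. All arms have two hooked claws, 8 mm wide, that stand out 13 mm behind the back face (the upper one's round nose 17.5): necks 8 mm tall with undersides at z = 24 and 74 mm, tips hanging 18 mm below those, with a 6.5 mm gap between back face and tip.
- arm2: Display arm like arm0, same frame. On all arms the place to grip is the upright gusset block above the origin, 14 mm thick along y (the way the fingers close), from x = -18 to 26 mm and from the tray up to a flat top at z = 90: grip at about x = 0, z = 76. Its flat top can also be pressed on, at x about 4.
- arm3: Display arm like arm0, same frame and shape.
- soy: Bystander: amber glass soy sauce bottle with a black cap, 60 mm across, 120 tall, standing on the chest's top. Origin under its centre.
- shaker: Bystander: small spice jar with a cap, 40 mm across, 85 tall, standing on the chest's top. Origin under its centre.
- teacup: Bystander: open patterned tea cup, 76 mm across, 62 tall, on the counter behind the display stand. Origin under its centre.
- ashtray: Bystander: low round black bowl, 96 mm across, 35 tall, off to the right side. Origin under its centre.
- vinegar: Bystander: tall slim bottle, 48 mm across, 150 tall, on the counter behind the display stand. Origin under its centre.
- toothpicks: Bystander: squat dark wooden pot, 52 mm across, 50 tall, between chest and stand, further back. Origin under its centre.
- bowl: Bystander: white rice bowl, 130 mm across, 60 tall, off to the left side. Origin under its centre.

How it is judged:
By the outcome, as a careful person would: the job done as asked, in the order asked, and still so for the second after the job is handed in, with the robot touching nothing.
Of arm0, arm1, arm2, arm3 only 3 to 4 are there at a start; the rules pass over those that are not, and their reading is None.
At some moment in a run one of arm0, arm1, arm2, arm3 may be knocked a few centimetres aside while the robot is not near it.
Once in a run the grip may slacken for a moment while it holds something.
It also fails if it takes over 210 s, if anything falls off the work surface, if the arm or the gripper's body presses on something with over 40 N, if the wrist force passes 120 N, or if a joint passes its speed limit or range.

## Working session

There is one attempt and no reset: what is moved stays moved. The work goes in short steps, Python scripts to look and compute and a tool call to move; the robot and the scene stay as the last step left them, time stands still between calls to the robot, and variables do not carry over. Pictures are saved under pics/ and viewed, and the job is handed in when it is done.

Besides the shell and the picture viewer there is one more tool, called after "Emit:" by a JSON object that holds its "op" and its "data", one argument or row to a line. drive_tool: Moves the arm, as the interface text tells. Its arguments: {"type":"object","properties":{"moves":{"type":"array","items":{"type":"array","items":{"type":"number"}}}},"required":["moves"]}

```bash
mkdir -p pics
cat > h.py <<'E'
import numpy as np, cv2
from plant import bot
from scipy.spatial.transform import Rotation as R
def snap(n,f):
    im=bot.read_camera(n); cv2.imwrite('pics/'+f,im[:,:,::-1]); return im
def cam(n):
    m=bot.camera_model(n); f=240/np.tan(np.radians(m['fov_y'])/2); return f,m['cx'],m['cy'],np.array(m['view'])
def ray(n,u,v):
    f,cx,cy,V=cam(n); d=np.array([(u-cx)/f,(v-cy)/f,1]); Rm=V[:3,:3]; return -Rm.T@V[:3,3], Rm.T@d
def onz(n,u,v,z):
    o,d=ray(n,u,v); return o+d*(z-o[2])/d[2]
def proj(n,p):
    f,cx,cy,V=cam(n); c=V[:3,:3]@np.array(p)+V[:3,3]; return np.array([f*c[0]/c[2]+cx,f*c[1]/c[2]+cy])
def st():
    s=bot.get_state(); print('t',round(s['time'],2),'tcp',np.round(s['tcp_pos'],4),'rot',np.round(s['tcp_rot'],3),'F',np.round(s['wrist_force'],1),'w',round(s['width'],4)); return s
E
python3 - <<'E'
from h import *
st()
for n in('side','top'):
    snap(n,n+'0.png'); m=bot.camera_model(n); print(m['fov_y'],m['cx'],m['cy'],np.round(m['view'],3).tolist(), ray(n,320,240)[0])
s=bot.get_state(); print(R.from_rotvec(s['tcp_rot']).as_matrix().round(3))
E
```

```text
t 0.0 tcp [0.1843 0.6226 0.2303] rot [-0.996  1.333  0.994] F [-0.8 -0.6 -0.2] w 0.0857
45.114294715918604 323.45893120917134 237.3718890020761 [[-0.842, 0.539, 0.016, 0.557], [0.303, 0.497, -0.813, -0.103], [-0.446, -0.68, -0.582, 2.113], [0.0, 0.0, 0.0, 1.0]] [1.44365203 1.18773034 1.13628949]
48.671876880591604 320.75780529322634 243.76090966017827 [[0.009, -1.0, -0.027, 0.016], [-0.987, -0.004, -0.159, 0.68], [0.159, 0.028, -0.987, 1.233], [0.0, 0.0, 0.0, 1.0]] [ 0.47462758 -0.01518147  1.32538378]
[[-0.001 -0.959  0.284]
 [-0.002  0.284  0.959]
 [-1.     0.    -0.002]]
```

View pics/side0.png

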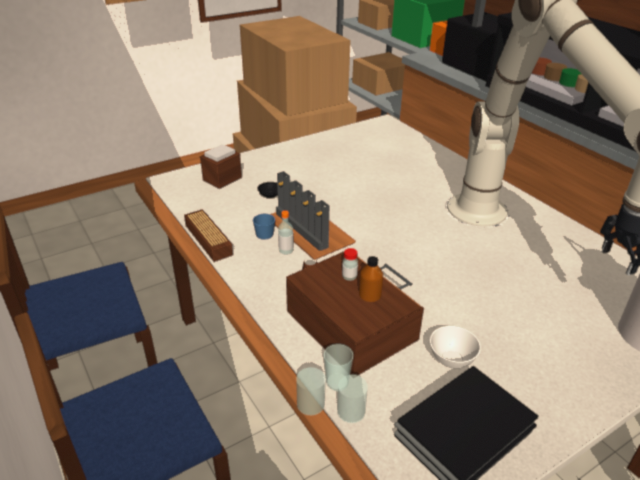

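View pics/top0.png

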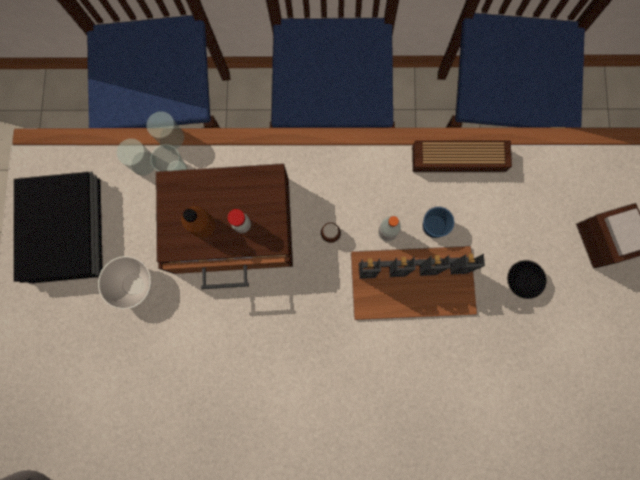

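The top view shows the chest at the left (handle near 225,278) and the stand at the right (uprights at u 370–470, v≈265). Next I'll zoom in on both.

Run:
```python
import cv2
im=cv2.imread('pics/top0.png')
cv2.imwrite('pics/tz1.png',cv2.resize(im[155:305,145:305],None,fx=5,fy=5,interpolation=cv2.INTER_CUBIC)[:600*1+150][:750])
a=cv2.resize(im[160:300,145:305],None,fx=4,fy=4,interpolation=cv2.INTER_CUBIC)
cv2.imwrite('pics/tz1.png',a)
cv2.imwrite('pics/tz2.png',cv2.resize(im[235:330,340:495],None,fx=5,fy=5,interpolation=cv2.INTER_CUBIC))
im=cv2.imread('pics/side0.png')
cv2.imwrite('pics/sz2.png',cv2.resize(im[165:265,260:360],None,fx=6,fy=6,interpolation=cv2.INTER_CUBIC))
```

```text
(no output)
```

View pics/tz1.png

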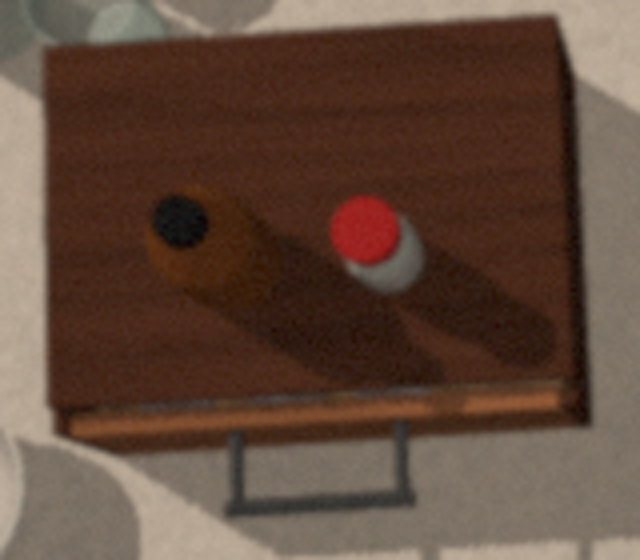

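View pics/tz2.png

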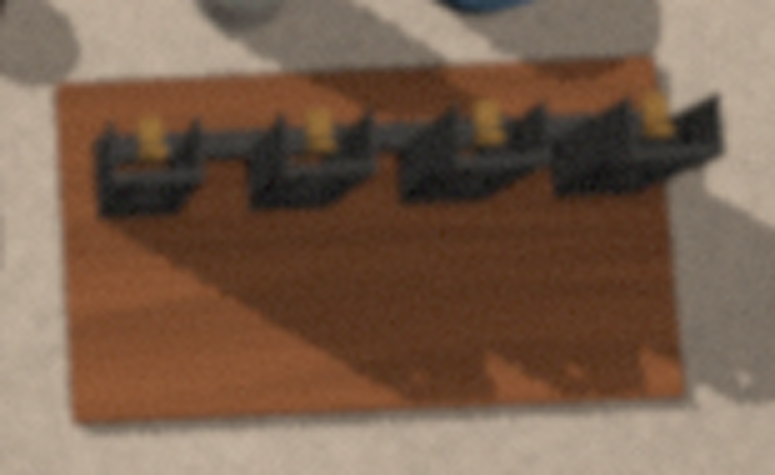

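View pics/sz2.png

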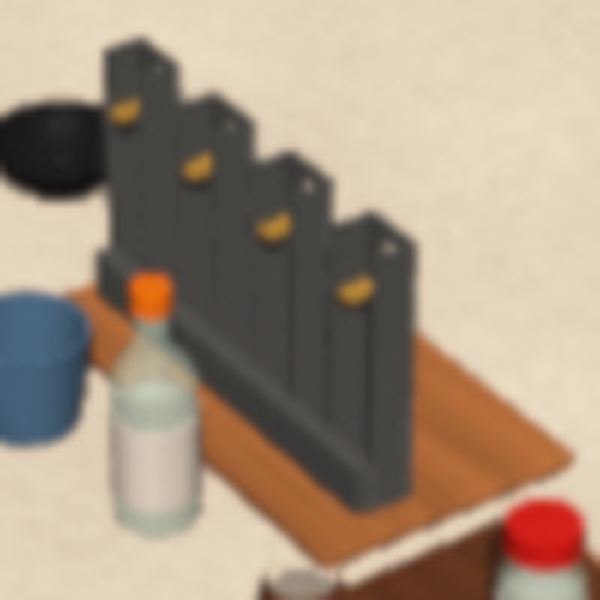

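```bash
cat > fit.py <<'E'
from h import *
def rig(P,Q): # P local -> Q world 2D
    P=np.array(P);Q=np.array(Q)[:,:2]; a=P-P.mean(0);b=Q-Q.mean(0)
    th=np.arctan2((a[:,0]*b[:,1]-a[:,1]*b[:,0]).sum(),(a*b).sum()); c,s=np.cos(th),np.sin(th);M=np.array([[c,-s],[s,c]])
    t=Q.mean(0)-M@P.mean(0); return th,t,(P@M.T+t-Q)
E
python3 - <<'E'
from fit import *
f=lambda u,v,x0,y0,k:((u+.5)/k-.5+x0,(v+.5)/k-.5+y0)
# stand
px=[(57,85),(652,55),(685,398),(75,422)]
Q=[onz('top',*f(u,v,340,235,5),.012) for u,v in px]
P=[(.07,.15),(.07,-.15),(-.1,-.15),(-.1,.15)]
th,t,r=rig(P,Q);print('stand',th,t,r.round(4).tolist())
c,s=np.cos(th),np.sin(th)
for i,y in enumerate([-.1125,-.0375,.0375,.1125]): 
    print(i,t+np.array([c*-.032-s*y,s*-.032+c*y]))
for sd in('top','side'):
  for y in [-.1125,-.0375,.0375,.1125]:
    print(sd,[proj(sd,(*(t+np.array([c*x-s*(y+d),s*x+c*(y+d)])),z)).round(1).tolist() for x,d,z in((0,-.02,.176),(0,.02,.176),(0,0.02,.012))])
# chest
px=[(45,48),(556,17),(50,408)]
Q=[onz('top',*f(u,v,145,160,4),.13) for u,v in px]
P=[(.23,.152),(.23,-.152),(.014,.152)]
th,t,r=rig(P,Q);print('chest',th,t,r.round(4).tolist())
a,b=[onz('top',*f(u,v,145,160,4),.106) for u,v in((228,508),(413,497))]
m=(a+b)/2; print('handle',a,b,m,np.linalg.norm(a-b), 'ang',np.arctan2(*(b-a)[[0,1]]))
c,s=np.cos(th),np.sin(th); print('local',np.array([[c,s],[-s,c]])@(m[:2]-t))
E
```

```text
stand 0.05244203761937537 [ 0.60612851 -0.20559493] [[0.0013, 0.0017], [0.0005, -0.0022], [-0.0001, -0.0012], [-0.0018, 0.0016]]
0 [ 0.58006953 -0.31961765]
1 [ 0.57613818 -0.24472076]
2 [ 0.57220683 -0.16982386]
3 [ 0.56827548 -0.09492697]
top [[484.8, 265.9], [466.2, 266.7], [450.0, 274.5]]
top [[450.0, 267.5], [431.4, 268.3], [419.6, 275.9]]
top [[415.2, 269.1], [396.8, 269.9], [389.2, 277.3]]
top [[380.6, 270.7], [362.2, 271.6], [358.9, 278.7]]
side [[282.8, 170.2], [289.2, 175.0], [290.0, 215.8]]
side [[294.9, 179.3], [301.6, 184.4], [301.9, 225.7]]
side [[307.7, 189.0], [314.7, 194.3], [314.4, 236.2]]
side [[321.1, 199.1], [328.6, 204.7], [327.5, 247.2]]
chest 0.06557227471671186 [0.61850158 0.24193323] [[0.0004, 0.0003], [0.0013, -0.0019], [-0.0018, 0.0016]]
handle [0.56959535 0.29392497 0.106     ] [0.57665046 0.18673922 0.106     ] [0.57312291 0.2403321  0.106     ] 0.10741768060113617 ang 3.0758660483097295
local [-0.04538606  0.00137576]
```

Emit:
{"op": "drive_tool", "data": {
  "moves": [
    [0.027, -0.027, 0, 0, 0, 2, 0],
    [0.027, -0.027, 0, 0, 0, 2, 0],
    [0.027, -0.027, 0, 0, 0, 2, 0],
    [0.027, -0.027, 0, 0, 0, 2, 0],
    [0.027, -0.027, 0, 0, 0, 2, 0],
    [0.027, -0.027, 0, 0, 0, 2, 0],
    [0.027, -0.027, 0, 0, 0, 2, 0],
    [0.027, -0.027, 0, 0, 0, 2, 0],
    [0.027, -0.027, 0, 0, 0, 2, 0],
    [0.027, -0.027, 0, 0, 0, 2.3, 0]
  ]
}}

```text
time: 0.93
tcp_pos: [0.4553, 0.3515, 0.231]
tcp_rot: [-1.259, 1.177, 1.259]
wrist_force: [0.2, 1.0, -0.0]
width: 0.0001
```

Emit:
{"op": "drive_tool", "data": {
  "moves": [
    [0.0285, -0.022, 0, 0, 0, 0, 0],
    [0.0285, -0.022, 0, 0, 0, 0, 0],
    [0.0285, -0.022, 0, 0, 0, 0, 0],
    [0.0285, -0.022, 0, 0, 0, 0, 0],
    [0.027, -0.022, 0, 0, 0, 0, 0],
    [0, 0, -0.03, 0, 0, 0, 0],
    [0, 0, -0.03, 0, 0, 0, 0],
    [0, 0, -0.03, 0, 0, 0, 0],
    [0, 0, 0, 0, 0, 0, 0]
  ]
}}

```text
time: 1.68
tcp_pos: [0.591, 0.2406, 0.1342]
tcp_rot: [-1.255, 1.189, 1.264]
wrist_force: [-2.2, -0.8, -0.8]
width: 0.0001
```

Run:
```python
from h import *
s=st();print(R.from_rotvec(s['tcp_rot']).as_matrix().round(3))
im=snap('top','t1.png'); cv2.imwrite('pics/t1z.png',cv2.resize(im[160:310,145:305,::-1],None,fx=4,fy=4))
im=snap('side','s1.png'); cv2.imwrite('pics/s1z.png',cv2.resize(im[200:350,280:440,::-1],None,fx=4,fy=4))
```

```text
t 1.68 tcp [0.591  0.2406 0.1342] rot [-1.255  1.189  1.264] F [-2.2 -0.8 -0.8] w 0.0001
[[-0.011 -0.998 -0.066]
 [-0.005 -0.066  0.998]
 [-1.     0.012 -0.004]]
```

View pics/t1z.png

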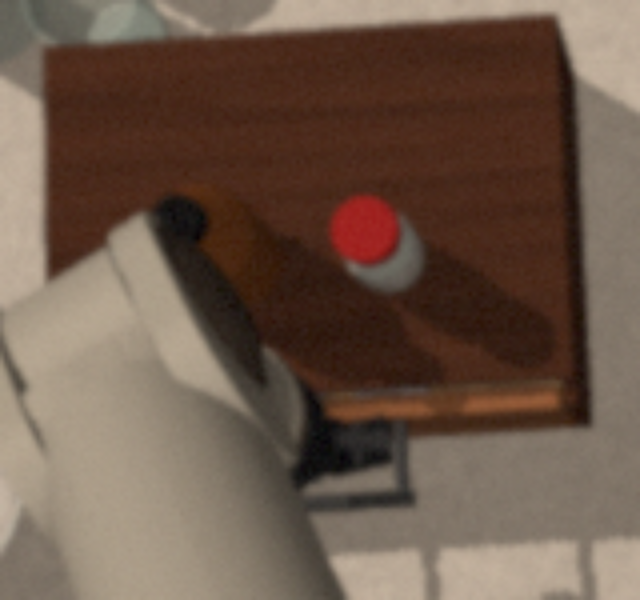

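View pics/s1z.png

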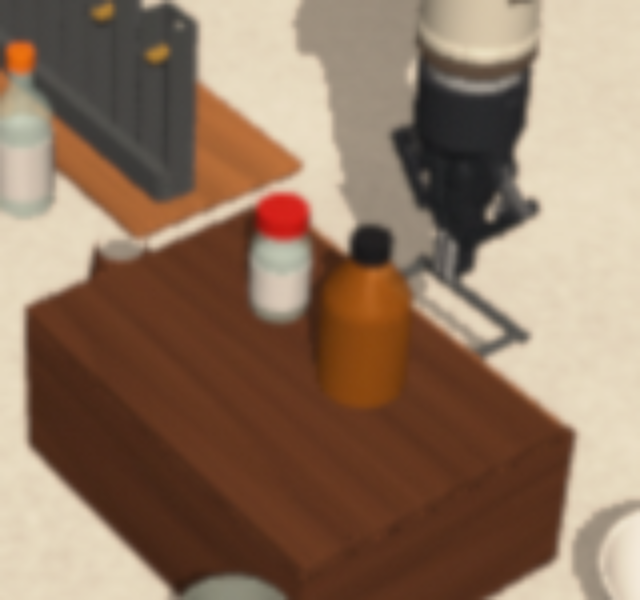

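The fingertips are over the gap between bar and drawer front, and clear of the bottles. I'll go down next.

Emit:
{"op": "drive_tool", "data": {
  "moves": [
    [0.001, 0, -0.025, 0, 0, 0, 0],
    [0, 0, -0.025, 0, 0, 0, 0],
    [0, 0, -0.0, 0, 0, 0, 0],
    [-0.006, 0, 0, 0, 0, 0, 0],
    [-0.01, -0.001, 0, 0, 0, 0, 0],
    [-0.015, -0.001, 0, 0, 0, 0, 0]
  ]
}}

```text
time: 2.28
tcp_pos: [0.5695, 0.2422, 0.0948]
tcp_rot: [-1.259, 1.169, 1.252]
wrist_force: [3.1, -0.4, -2.5]
width: -0.0005
```

Emit:
{"op": "drive_tool", "data": {
  "moves": [
    [0, 0, -0.006, 0, 0, 0, 0],
    [-0.015, -0.001, 0, 0, 0, 0, 0],
    [-0.02, -0.0015, 0, 0, 0, 0, 0],
    [-0.02, -0.0015, 0, 0, 0, 0, 0],
    [-0.02, -0.0015, 0, 0, 0, 0, 0],
    [-0.02, -0.0015, 0, 0, 0, 0, 0]
  ]
}}

```text
time: 2.78
tcp_pos: [0.4729, 0.2355, 0.0879]
tcp_rot: [-1.259, 1.171, 1.254]
wrist_force: [2.6, 1.0, -0.9]
width: 0.0001
```

Emit:
{"op": "drive_tool", "data": {
  "moves": [
    [-0.02, -0.0015, 0, 0, 0, 0, 0],
    [-0.02, -0.0015, 0, 0, 0, 0, 0],
    [-0.015, -0.001, 0, 0, 0, 0, 0],
    [-0.01, -0.0005, 0, 0, 0, 0, 0],
    [-0.006, -0.0005, 0, 0, 0, 0, 0],
    [0, 0, 0, 0, 0, 0, 0]
  ]
}}

```text
time: 3.28
tcp_pos: [0.4191, 0.233, 0.0915]
tcp_rot: [-1.261, 1.145, 1.235]
wrist_force: [40.5, 0.3, -21.8]
width: 0.0001
```

Emit:
{"op": "drive_tool", "data": {
  "moves": [
    [0.014, 0.001, 0, 0, 0, 0, 0],
    [0.008, 0.0005, 0, 0, 0, 0, 0],
    [0, 0, 0.03, 0, 0, 0, 0],
    [0, 0, 0.04, 0, 0, 0, 0],
    [-0.03, 0, 0.03, 0, 0, 0, 0],
    [-0.04, 0, 0, 0, 0, 0, 0],
    [-0.04, 0, 0, 0, 0, 0, 0.5],
    [0, 0.03, 0, 0, 0, 0, 0.5],
    [0, 0.04, 0, 0, 0, 0, 0.5],
    [0, 0.04, 0, 0, 0, 0, 0.5]
  ]
}}

```text
time: 4.12
tcp_pos: [0.3112, 0.3412, 0.1862]
tcp_rot: [-1.259, 1.176, 1.256]
wrist_force: [1.2, 0.2, 0.6]
width: 0.0431
```

Run:
```python
from h import *
s=st();print(R.from_rotvec(s['tcp_rot']).as_matrix().round(3))
im=snap('top','t2.png'); cv2.imwrite('pics/t2z.png',cv2.resize(im[225:365,150:310,::-1],None,fx=4,fy=4,interpolation=cv2.INTER_CUBIC))
im=snap('side','s2.png')
```

```text
t 4.12 tcp [0.3112 0.3412 0.1862] rot [-1.259  1.176  1.256] F [1.2 0.2 0.6] w 0.0431
[[ 0.003 -0.998 -0.066]
 [-0.    -0.066  0.998]
 [-1.    -0.002 -0.001]]
```

View pics/t2z.png

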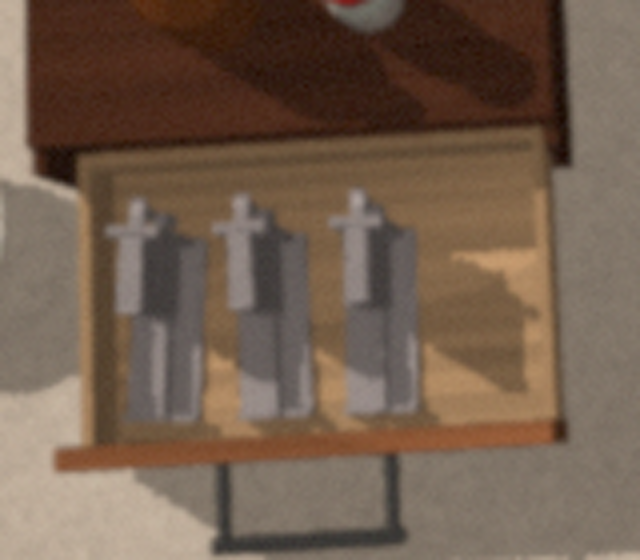

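View pics/s2.png

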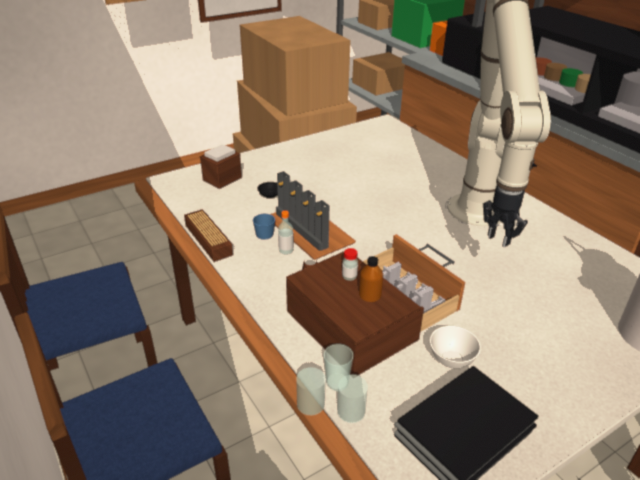

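Three arms stand in the drawer, at t2z (130,270), (240,265) and (358,260), with the right-hand part empty. The drawer is fully out.

Run:
```python
from fit import *
k=4
f=lambda u,v:((u+.5)/k-.5+150,(v+.5)/k-.5+225)
A={'A':[(108,231),(160,227),(117,313),(142,313)],'B':[(215,229),(268,224),(228,309),(254,309)],'C':[(331,222),(384,220),(345,305),(371,303)]}
for n,px in A.items():
    Q=[onz('top',*f(*p),.11) for p in px]
    th,t,r=rig([(.029,.015),(.029,-.015),(-.018,.007),(-.018,-.007)],Q)
    print(n,round(th,3),t.round(4),(r*1000).round(1).tolist())
a,b=[onz('top',*f(*p),.106) for p in((215,545),(404,536))];print((a+b)/2)
```

```text
A 0.011 [0.5503 0.3364] [[0.5, 0.3], [-1.7, 0.4], [0.6, -0.6], [0.7, -0.1]]
B 0.046 [0.5526 0.2729] [[0.7, -0.1], [-1.1, 0.6], [-0.1, -0.7], [0.5, 0.3]]
C 0.042 [0.5561 0.2057] [[-0.3, -0.3], [-0.4, 0.4], [0.7, -0.5], [-0.0, 0.4]]
[0.40480162 0.22887797 0.106     ]
```

Emit:
{"op": "drive_tool", "data": {
  "moves": [
    [0.035, -0.0194, 0, 0, 0, -0.8, 0.5],
    [0.035, -0.0194, 0, 0, 0, 0, 0.5],
    [0.035, -0.0194, 0, 0, 0, 0, 0.5],
    [0.035, -0.0194, 0, 0, 0, 0, 0.5],
    [0.035, -0.0194, 0, 0, 0, 0, 0.5],
    [0.035, -0.0194, 0, 0, 0, 0, 0.5],
    [0.035, -0.0194, 0, 0, 0, 0, 0.5],
    [0, 0, -0.02, 0, 0, 0, 0.5],
    [0, 0, 0, 0, 0, 0, 0.5],
    [0, 0, 0, 0, 0, 0, 0.5]
  ]
}}

```text
time: 5.05
tcp_pos: [0.5557, 0.2047, 0.1642]
tcp_rot: [-1.246, 1.187, 1.25]
wrist_force: [-2.2, 0.4, 0.4]
width: 0.0431
```

Run:
```python
from h import *
im=snap('top','t3.png'); cv2.imwrite('pics/t3z.png',cv2.resize(im[200:340,150:310,::-1],None,fx=4,fy=4,interpolation=cv2.INTER_CUBIC))
im=snap('side','s3.png'); cv2.imwrite('pics/s3z.png',cv2.resize(im[190:320,330:480,::-1],None,fx=4,fy=4,interpolation=cv2.INTER_CUBIC))
```

```text
(no output)
```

View pics/t3z.png

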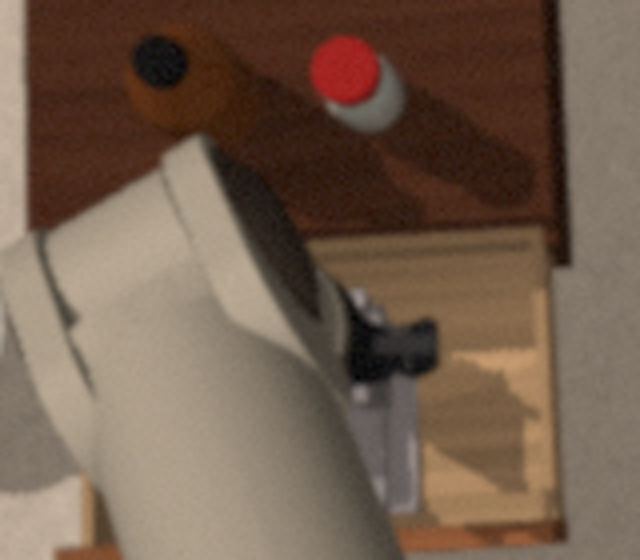

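View pics/s3z.png

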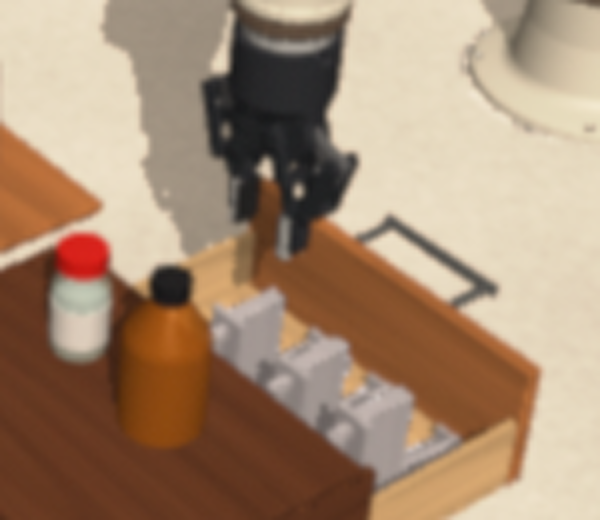

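The gripper is above arm C, with its gusset at side zoom (255,330). I'll descend and grip.

Emit:
{"op": "drive_tool", "data": {
  "moves": [
    [0, 0.001, -0.03, 0, 0, 0, 0.5],
    [0, 0, -0.03, 0, 0, 0, 0.5],
    [0, 0, -0.027, 0, 0, 0, 0.5],
    [0, 0, 0, 0, 0, 0, 0.5],
    [0, 0, 0, 0, 0, 0, 0.5],
    [0, 0, 0, 0, 0, 0, 0],
    [0, 0, 0, 0, 0, 0, 0],
    [0, 0, 0, 0, 0, 0, 0],
    [0, 0, 0, 0, 0, 0, 0]
  ]
}}

```text
time: 5.9
tcp_pos: [0.5587, 0.2073, 0.0804]
tcp_rot: [-1.249, 1.179, 1.246]
wrist_force: [-1.1, 1.1, 7.3]
width: 0.0128
```

Emit:
{"op": "drive_tool", "data": {
  "moves": [
    [0, 0, 0.01, 0, 0, 0, 0],
    [0, 0, 0.02, 0, 0, 0, 0],
    [0, 0, 0.035, 0, 0, 0, 0],
    [0, 0, 0.04, 0, 0, 0, 0],
    [0, 0, 0.04, 0, 0, 0, 0],
    [0, -0.02, 0.02, 0, 0, 0, 0],
    [-0.003, -0.03, 0, 0, 0, 0, 0],
    [-0.003, -0.035, 0, 0, 0, 0, 0],
    [-0.003, -0.035, 0, 0, 0, 0, 0],
    [-0.003, -0.035, 0, 0, 0, 0, 0]
  ]
}}

```text
time: 6.73
tcp_pos: [0.5442, 0.0494, 0.2437]
tcp_rot: [-1.249, 1.184, 1.248]
wrist_force: [0.2, 0.0, -2.1]
width: 0.013
```

Emit:
{"op": "drive_tool", "data": {
  "moves": [
    [-0.003, -0.04, 0, 0, 0, 0, 0],
    [-0.003, -0.04, 0, 0, 0, 0, 0],
    [-0.003, -0.04, 0, 0, 0, 0, 0],
    [-0.003, -0.04, 0, 0, 0, 0, 0],
    [-0.003, -0.04, 0, 0, 0, 0, 0],
    [-0.003, -0.04, 0, 0, 0, 0, 0],
    [-0.003, -0.04, 0, 0, 0, 0, 0],
    [0, -0.04, 0, 0, 0, 0, 0],
    [0, -0.03, 0, 0, 0, 0, 0],
    [0, 0, 0, 0, 0, 0, 0]
  ]
}}

```text
time: 7.57
tcp_pos: [0.5209, -0.3087, 0.2433]
tcp_rot: [-1.243, 1.194, 1.238]
wrist_force: [-0.6, -1.0, -1.6]
width: 0.0133
```

Run:
```python
from h import *
s=st();print(R.from_rotvec(s['tcp_rot']).as_matrix().round(3))
im=snap('top','t4.png'); cv2.imwrite('pics/t4z.png',cv2.resize(im[230:370,340:500,::-1],None,fx=4,fy=4,interpolation=cv2.INTER_CUBIC))
im=snap('side','s4.png'); cv2.imwrite('pics/s4z.png',cv2.resize(im[100:250,250:400,::-1],None,fx=4,fy=4,interpolation=cv2.INTER_CUBIC))
```

```text
t 7.57 tcp [ 0.5209 -0.3087  0.2433] rot [-1.243  1.194  1.238] F [-0.6 -1.  -1.6] w 0.0133
[[-0.001 -0.999 -0.042]
 [-0.005 -0.042  0.999]
 [-1.     0.001 -0.005]]
```

View pics/t4z.png

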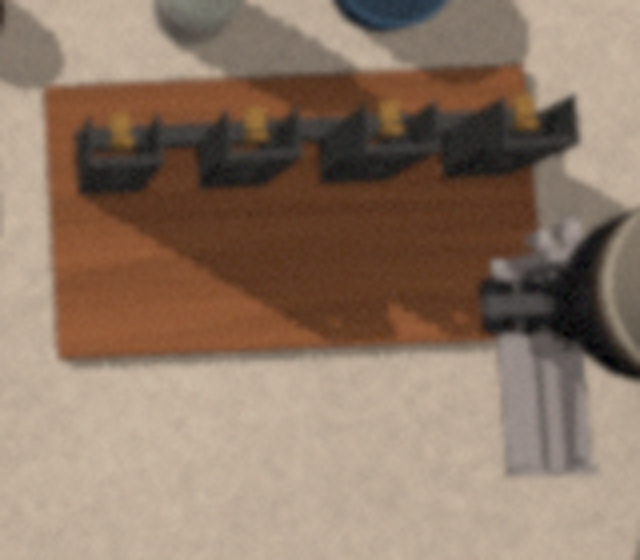

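View pics/s4z.png

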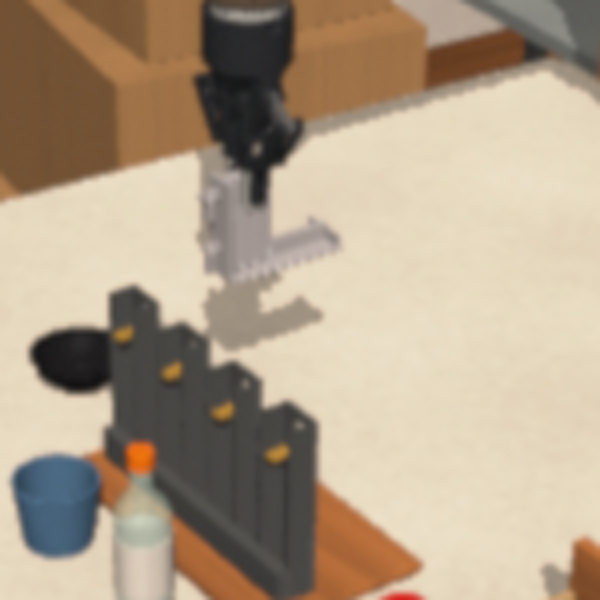

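Run:
```python
from fit import *
f=lambda u,v:((u+.5)/4-.5+340,(v+.5)/4-.5+230)
z=.2433-.0604+.005
a,b=[onz('top',*f(*p),z) for p in((508,474),(592,471))]
print(a,b,np.linalg.norm(a-b)); m=(a+b)/2; print('yaw',np.arctan2(-.3087-m[1],.5209-m[0]),'dist',np.hypot(*(m[:2]-[.5209,-.3087])), 'edge yaw',np.arctan2((a-b)[1],(a-b)[0])-np.pi/2)
```

```text
[ 0.43839375 -0.29001013  0.1879    ] [ 0.44035183 -0.33361926  0.1879    ] 0.04365307355193757
yaw 0.03818577126280002 dist 0.08158668537585913 edge yaw 0.044870614755763816
```

Emit:
{"op": "drive_tool", "data": {
  "moves": [
    [0.002, -0.007, 0, 0, 0, 0.6, 0],
    [0, -0.007, -0.02, 0, 0, 0, 0],
    [0, 0, -0.03, 0, 0, 0, 0],
    [0, 0, -0.03, 0, 0, 0, 0],
    [0, 0, -0.02, 0, 0, 0, 0],
    [0, 0, -0.001, 0, 0, 0, 0],
    [0, 0, 0, 0, 0, 0, 0],
    [0, 0, 0, 0, 0, 0, 0]
  ]
}}

```text
time: 8.33
tcp_pos: [0.5274, -0.3125, 0.1433]
tcp_rot: [-1.258, 1.177, 1.255]
wrist_force: [-0.0, -0.6, -1.8]
width: 0.013
```

Run:
```python
from h import *
s=st();print(R.from_rotvec(s['tcp_rot']).as_matrix().round(3))
im=snap('top','t5.png'); cv2.imwrite('pics/t5z.png',cv2.resize(im[230:370,340:500,::-1],None,fx=4,fy=4,interpolation=cv2.INTER_CUBIC))
im=snap('side','s5.png'); cv2.imwrite('pics/s5z.png',cv2.resize(im[130:250,240:360,::-1],None,fx=5,fy=5,interpolation=cv2.INTER_CUBIC))
```

```text
t 8.33 tcp [ 0.5274 -0.3125  0.1433] rot [-1.258  1.177  1.255] F [-0.  -0.6 -1.8] w 0.013
[[ 0.002 -0.998 -0.065]
 [-0.001 -0.065  0.998]
 [-1.    -0.002 -0.001]]
```

View pics/t5z.png

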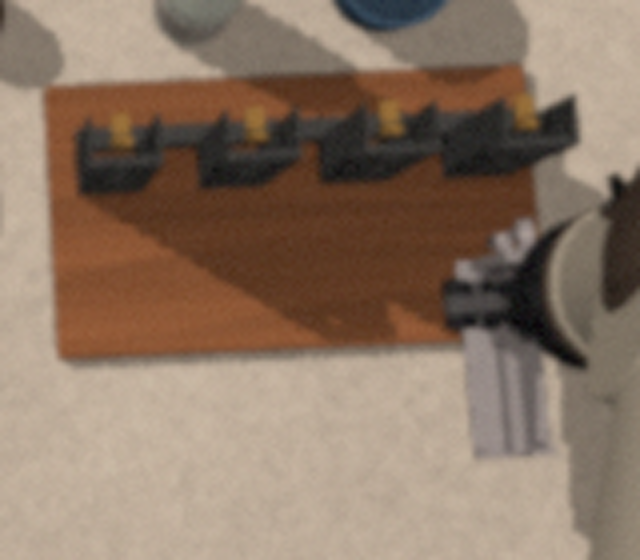

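View pics/s5z.png

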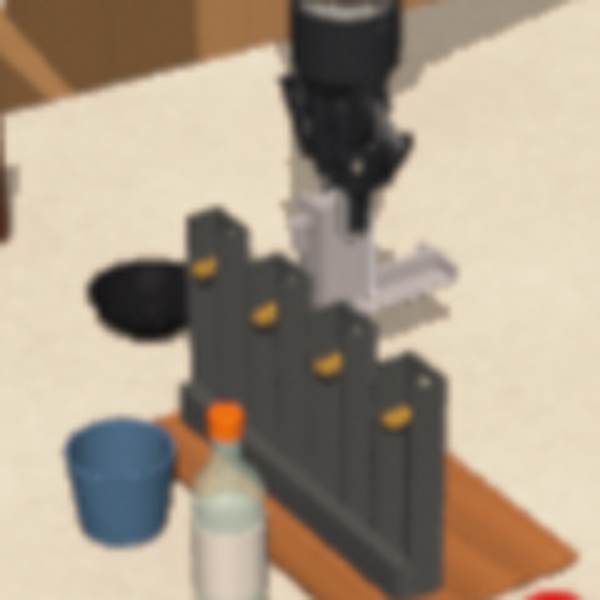

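Emit:
{"op": "drive_tool", "data": {
  "moves": [
    [0, -0.01, 0, 0, 0, -0.7, 0],
    [0, 0, 0, 0, 0, 0, 0],
    [0, 0, 0, 0, 0, 0, 0],
    [0, 0, 0, 0, 0, 0, 0]
  ]
}}

```text
time: 8.77
tcp_pos: [0.526, -0.3236, 0.1422]
tcp_rot: [-1.246, 1.185, 1.245]
wrist_force: [1.3, 0.1, -2.7]
width: 0.0129
```

Run:
```python
from fit import *
s=st();m=R.from_rotvec(s['tcp_rot']).as_matrix();print(m.round(3))
im=snap('top','t6.png'); cv2.imwrite('pics/t6z.png',cv2.resize(im[230:350,400:500,::-1],None,fx=5,fy=5,interpolation=cv2.INTER_CUBIC))
```

```text
t 8.77 tcp [ 0.526  -0.3236  0.1422] rot [-1.246  1.185  1.245] F [ 1.3  0.1 -2.7] w 0.0129
[[ 0.001 -0.999 -0.05 ]
 [-0.    -0.05   0.999]
 [-1.    -0.    -0.   ]]
```

View pics/t6z.png

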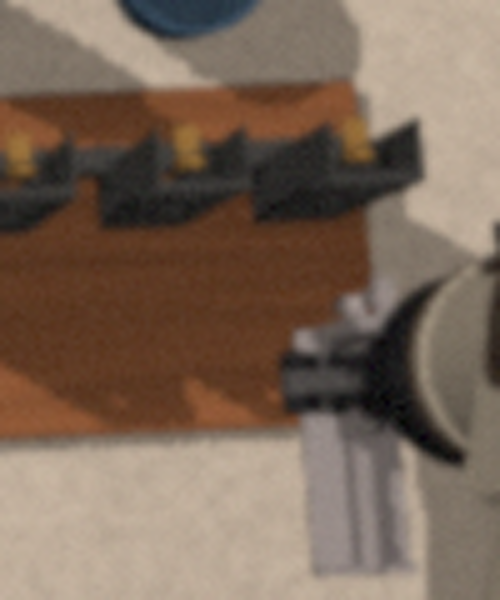

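Run:
```python
from fit import *
f=lambda u,v:((u+.5)/5-.5+400,(v+.5)/5-.5+230)
z=.0868
a,b=[onz('top',*f(*p),z) for p in((317,574),(412,571))]
th=.05244;t=np.array([.60613,-.20559]);M=np.array([[np.cos(th),np.sin(th)],[-np.sin(th),np.cos(th)]])
print(np.linalg.norm(a-b)); m=(a+b)/2; print('tray front local',M@(m[:2]-t),'tcp local',M@(np.array([.526,-.3236])-t))
```

```text
0.04305508923124362
tray front local [-0.16801949 -0.11379225] tcp local [-0.08620546 -0.11364768]
```

Emit:
{"op": "drive_tool", "data": {
  "moves": [
    [0.01, 0.0015, 0, 0, 0, 0.1, 0],
    [0.01, 0.0005, 0, 0, 0, 0, 0],
    [0.01, 0.0005, 0, 0, 0, 0, 0],
    [0.008, 0.0005, 0, 0, 0, 0, 0],
    [0.008, 0.0004, 0, 0, 0, 0, 0],
    [0, 0, 0, 0, 0, 0, 0],
    [0, 0, 0, 0, 0, 0, 0]
  ]
}}

```text
time: 9.4
tcp_pos: [0.5726, -0.3191, 0.1414]
tcp_rot: [-1.248, 1.183, 1.249]
wrist_force: [-0.8, 0.3, -3.1]
width: 0.0133
```

Emit:
{"op": "drive_tool", "data": {
  "moves": [
    [0.004, 0, 0.001, 0, 0, 0, 0],
    [0.004, 0, 0, 0, 0, 0, 0],
    [0.003, 0, 0, 0, 0, 0, 0],
    [0, 0, 0, 0, 0, 0, 0],
    [0, 0, 0, 0, 0, 0, 0]
  ]
}}

```text
time: 9.82
tcp_pos: [0.5827, -0.3199, 0.1427]
tcp_rot: [-1.247, 1.184, 1.248]
wrist_force: [-0.3, -0.5, -2.4]
width: 0.0129
```

Run:
```python
from h import *
im=snap('side','s7.png'); cv2.imwrite('pics/s7z.png',cv2.resize(im[130:250,240:360,::-1],None,fx=5,fy=5,interpolation=cv2.INTER_CUBIC))
```

```text
(no output)
```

View pics/s7z.png

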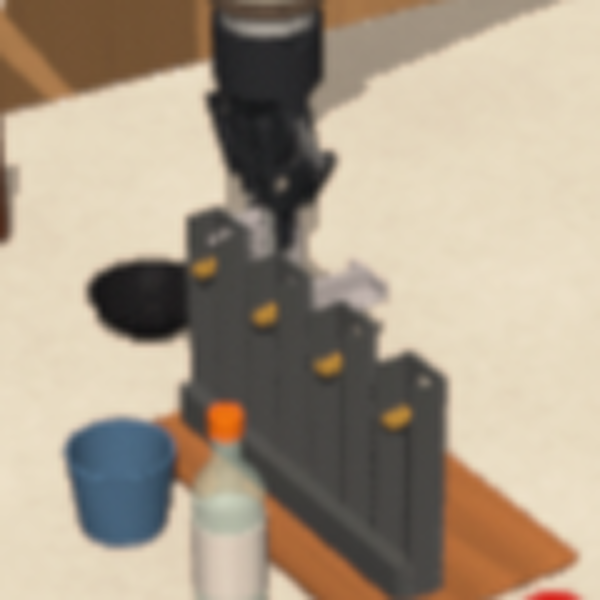

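The claw shows as a light spot in the slot at s7z (218,238), and there's no contact yet. I'll push on.

Emit:
{"op": "drive_tool", "data": {
  "moves": [
    [0.002, 0, 0, 0, 0, 0, 0],
    [0.002, 0, 0, 0, 0, 0, 0],
    [0.002, 0, 0, 0, 0, 0, 0],
    [0, 0, 0, 0, 0, 0, 0]
  ]
}}

```text
time: 10.2
tcp_pos: [0.5826, -0.3201, 0.1423]
tcp_rot: [-1.239, 1.192, 1.256]
wrist_force: [-18.0, 3.5, 9.6]
width: 0.013
```

Emit:
{"op": "drive_tool", "data": {
  "moves": [
    [-0.004, 0, 0, 0, 0, 0, 0],
    [0, 0, -0.004, 0, 0, 0, 0],
    [0, 0, -0.004, 0, 0, 0, 0],
    [0, 0, -0.003, 0, 0, 0, 0],
    [0, 0, -0.003, 0, 0, 0, 0],
    [0, 0, 0, 0, 0, 0, 0]
  ]
}}

```text
time: 10.7
tcp_pos: [0.5828, -0.3207, 0.1302]
tcp_rot: [-1.246, 1.187, 1.249]
wrist_force: [-10.6, 1.6, 11.0]
width: 0.0127
```

Emit:
{"op": "drive_tool", "data": {
  "moves": [
    [-0.001, 0, -0.004, 0, 0, 0, 0],
    [0, 0, -0.004, 0, 0, 0, 0],
    [0, 0, -0.003, 0, 0, 0, 0],
    [0, 0, 0, 0, 0, 0, 0]
  ]
}}

```text
time: 11.03
tcp_pos: [0.5827, -0.3207, 0.1204]
tcp_rot: [-1.247, 1.186, 1.248]
wrist_force: [-9.1, 2.1, 13.2]
width: 0.0132
```

Emit:
{"op": "drive_tool", "data": {
  "moves": [
    [0, 0, -0.003, 0, 0, 0, 0],
    [0, 0, -0.002, 0, 0, 0, 0],
    [0, 0, 0, 0, 0, 0, 0],
    [0, 0, 0, 0, 0, 0, 0]
  ]
}}

```text
time: 11.37
tcp_pos: [0.5828, -0.3209, 0.12]
tcp_rot: [-1.248, 1.187, 1.247]
wrist_force: [-21.7, 7.3, 41.6]
width: 0.0129
```

Emit:
{"op": "drive_tool", "data": {
  "moves": [
    [-0.001, 0, 0.004, 0, 0, 0, 0],
    [0, 0, 0.001, 0, 0, 0, 0.5],
    [0, 0, 0, 0, 0, 0, 0.5],
    [0, 0, 0, 0, 0, 0, 0.5],
    [0, 0, 0.02, 0, 0, 0, 0.5],
    [0, 0, 0.03, 0, 0, 0, 0.5],
    [0, 0, 0.04, 0, 0, 0, 0.5],
    [-0.03, 0.01, 0.02, 0, 0, 0, 0.5],
    [-0.02, 0.035, 0, 0, 0, 0, 0.5],
    [0, 0.04, 0, 0, 0, 0, 0.5]
  ]
}}

```text
time: 12.2
tcp_pos: [0.53, -0.2386, 0.2289]
tcp_rot: [-1.244, 1.19, 1.24]
wrist_force: [-0.1, 1.8, -0.7]
width: 0.043
```

Run:
```python
from h import *
st()
im=snap('top','t8.png'); cv2.imwrite('pics/t8z.png',cv2.resize(im[230:350,400:500,::-1],None,fx=5,fy=5,interpolation=cv2.INTER_CUBIC))
im=snap('side','s8.png'); cv2.imwrite('pics/s8z.png',cv2.resize(im[130:250,240:360,::-1],None,fx=5,fy=5,interpolation=cv2.INTER_CUBIC))
```

```text
t 12.2 tcp [ 0.53   -0.2386  0.2289] rot [-1.244  1.19   1.24 ] F [-0.1  1.8 -0.7] w 0.043
```

View pics/t8.png

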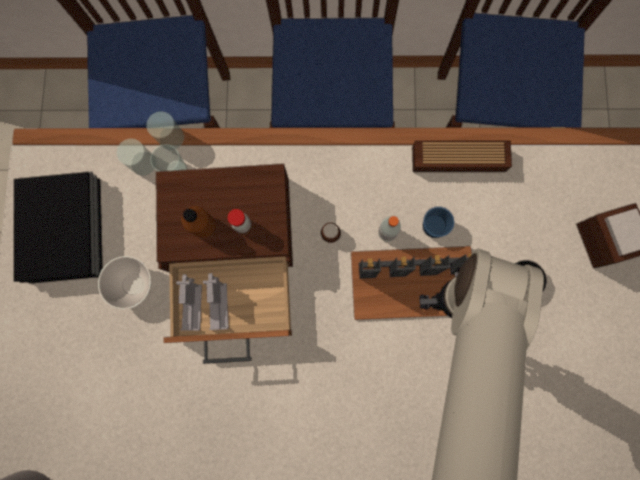

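View pics/s8z.png

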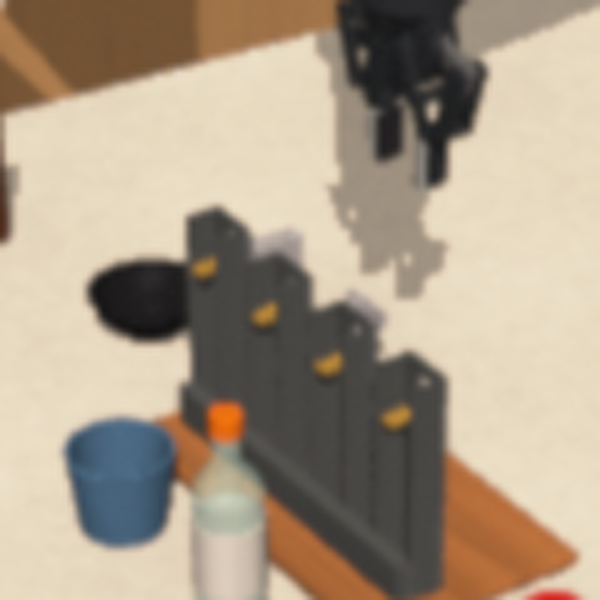

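The arm is seated on seat0. I'll re-measure the arms left in the drawer.

Run:
```python
import cv2
im=cv2.imread('pics/t8.png'); cv2.imwrite('pics/t8d.png',cv2.resize(im[262:342,160:260],None,fx=7,fy=7,interpolation=cv2.INTER_CUBIC))
```

View pics/t8d.png

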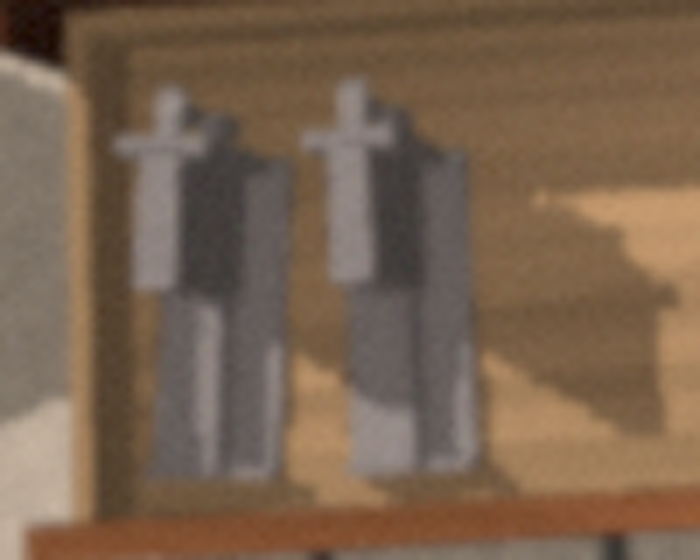

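Run:
```python
from fit import *
f=lambda u,v:((u+.5)/7-.5+160,(v+.5)/7-.5+262)
for n,px in {'A':[(115,146),(207,142),(133,290),(180,290)],'B':[(303,142),(395,134),(328,283),(373,280)]}.items():
    Q=[onz('top',*f(*p),.11) for p in px]
    th,t,r=rig([(.029,.015),(.029,-.015),(-.018,.007),(-.018,-.007)],Q)
    print(n,round(th,3),t.round(4),(r*1000).round(1).tolist())
```

```text
A 0.024 [0.5499 0.3371] [[-0.1, -0.2], [-0.9, 0.4], [0.4, -0.9], [0.6, 0.7]]
B 0.06 [0.5527 0.2738] [[0.4, -0.1], [-0.6, 0.4], [0.2, -0.6], [-0.0, 0.2]]
```

Emit:
{"op": "drive_tool", "data": {
  "moves": [
    [0.002, 0.03, 0, 0, 0, 0, 0.5],
    [0.002, 0.04, 0, 0, 0, 0, 0.5],
    [0.002, 0.04, 0, 0, 0, 0, 0.5],
    [0.002, 0.04, 0, 0, 0, 0, 0.5],
    [0.002, 0.04, 0, 0, 0, 0, 0.5],
    [0.002, 0.04, 0, 0, 0, 0, 0.5],
    [0.002, 0.04, 0, 0, 0, 0, 0.5],
    [0.002, 0.04, 0, 0, 0, 0, 0.5],
    [0.002, 0.04, 0, 0, 0, 0, 0.5],
    [0.002, 0.04, 0, 0, 0, 0, 0.5]
  ]
}}

```text
time: 13.13
tcp_pos: [0.5531, 0.1581, 0.2273]
tcp_rot: [-1.248, 1.183, 1.249]
wrist_force: [0.9, -0.5, 0.5]
width: 0.0425
```

Emit:
{"op": "drive_tool", "data": {
  "moves": [
    [0.002, 0.04, 0, 0, 0, 0, 0.5],
    [0.002, 0.04, 0, 0, 0, 0, 0.5],
    [0.001, 0.03, 0, 0, 0, 0, 0.5],
    [0, 0.012, -0.03, 0, 0, 0, 0.5],
    [0, 0, -0.03, 0, 0, 0, 0.5],
    [0, 0, 0, 0, 0, 0, 0.5],
    [0, 0, 0, 0, 0, 0, 0.5]
  ]
}}

```text
time: 13.72
tcp_pos: [0.5566, 0.2769, 0.1655]
tcp_rot: [-1.247, 1.188, 1.251]
wrist_force: [0.3, -0.3, -0.2]
width: 0.0428
```

Run:
```python
from h import *
s=st();print(R.from_rotvec(s['tcp_rot']).as_matrix().round(3))
im=snap('side','s9.png'); cv2.imwrite('pics/s9z.png',cv2.resize(im[190:320,330:480,::-1],None,fx=4,fy=4,interpolation=cv2.INTER_CUBIC))
```

```text
t 13.72 tcp [0.5566 0.2769 0.1655] rot [-1.247  1.188  1.251] F [ 0.3 -0.3 -0.2] w 0.0428
[[-0.005 -0.999 -0.053]
 [-0.002 -0.053  0.999]
 [-1.     0.005 -0.002]]
```

View pics/s9z.png

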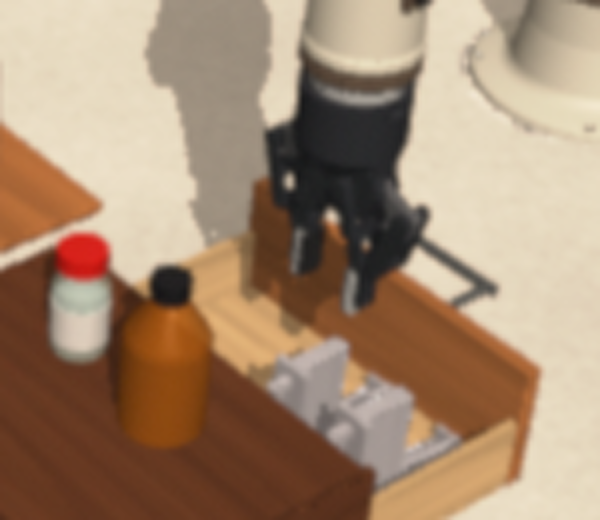

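The jaws are above arm B, whose gusset is at zoom (315,375). I'll descend and grip.

Emit:
{"op": "drive_tool", "data": {
  "moves": [
    [-0.002, -0.003, -0.03, 0, 0, 0, 0.5],
    [0, 0, -0.03, 0, 0, 0, 0.5],
    [0, 0, -0.026, 0, 0, 0, 0.5],
    [0, 0, 0, 0, 0, 0, 0.5],
    [0, 0, 0, 0, 0, 0, 0.5],
    [0, 0, 0, 0, 0, 0, 0],
    [0, 0, 0, 0, 0, 0, 0],
    [0, 0, 0, 0, 0, 0, 0],
    [0, 0, 0, 0, 0, 0, 0]
  ]
}}

```text
time: 14.52
tcp_pos: [0.558, 0.2751, 0.0846]
tcp_rot: [-1.248, 1.18, 1.245]
wrist_force: [-0.7, -1.0, 8.1]
width: 0.0125
```

Emit:
{"op": "drive_tool", "data": {
  "moves": [
    [0, 0, 0.01, 0, 0, 0, 0],
    [0, 0, 0.02, 0, 0, 0, 0],
    [0, 0, 0.035, 0, 0, 0, 0],
    [0, 0, 0.04, 0, 0, 0, 0],
    [0, 0, 0.04, 0, 0, 0, 0],
    [0, -0.02, 0.02, 0, 0, 0, 0],
    [-0.004, -0.03, 0, 0, 0, 0, 0],
    [-0.004, -0.035, 0, 0, 0, 0, 0],
    [-0.004, -0.035, 0, 0, 0, 0, 0],
    [-0.004, -0.035, 0, 0, 0, 0, 0]
  ]
}}

```text
time: 15.35
tcp_pos: [0.5393, 0.1182, 0.2479]
tcp_rot: [-1.249, 1.183, 1.248]
wrist_force: [1.7, 0.4, -2.4]
width: 0.0132
```

Emit:
{"op": "drive_tool", "data": {
  "moves": [
    [-0.004, -0.04, 0, 0, 0, 0, 0],
    [-0.004, -0.04, 0, 0, 0, 0, 0],
    [-0.004, -0.04, 0, 0, 0, 0, 0],
    [-0.004, -0.04, 0, 0, 0, 0, 0],
    [-0.004, -0.04, 0, 0, 0, 0, 0],
    [-0.004, -0.04, 0, 0, 0, 0, 0],
    [0, -0.03, 0, 0, 0, 0, 0],
    [0, -0.015, -0.02, 0, 0, 0, 0],
    [0, 0, 0, 0, 0, 0, 0],
    [0, 0, 0, 0, 0, 0, 0]
  ]
}}

```text
time: 16.18
tcp_pos: [0.5147, -0.1663, 0.2264]
tcp_rot: [-1.244, 1.186, 1.248]
wrist_force: [0.1, 0.8, -1.7]
width: 0.0133
```

Run:
```python
from h import *
s=st();print(R.from_rotvec(s['tcp_rot']).as_matrix().round(3))
im=snap('top','t10.png'); cv2.imwrite('pics/t10z.png',cv2.resize(im[230:370,340:500,::-1],None,fx=4,fy=4,interpolation=cv2.INTER_CUBIC))
im=snap('side','s10.png'); cv2.imwrite('pics/s10z.png',cv2.resize(im[130:250,240:360,::-1],None,fx=5,fy=5,interpolation=cv2.INTER_CUBIC))
```

```text
t 16.18 tcp [ 0.5147 -0.1663  0.2264] rot [-1.244  1.186  1.248] F [ 0.1  0.8 -1.7] w 0.0133
[[-0.002 -0.999 -0.05 ]
 [ 0.001 -0.05   0.999]
 [-1.     0.002  0.001]]
```

View pics/t10z.png

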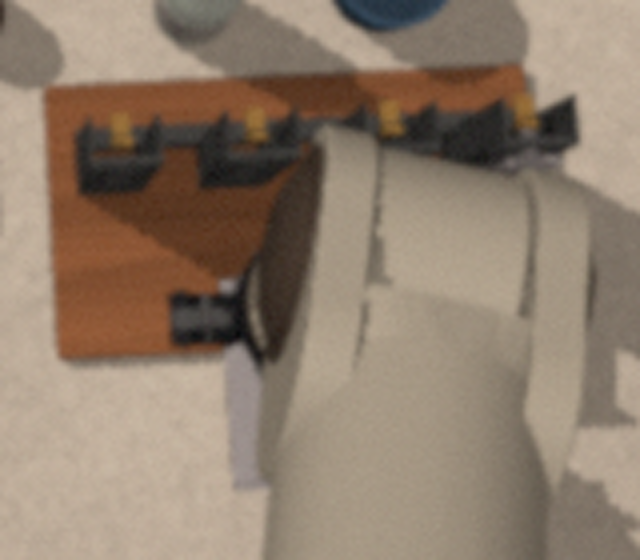

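View pics/s10z.png

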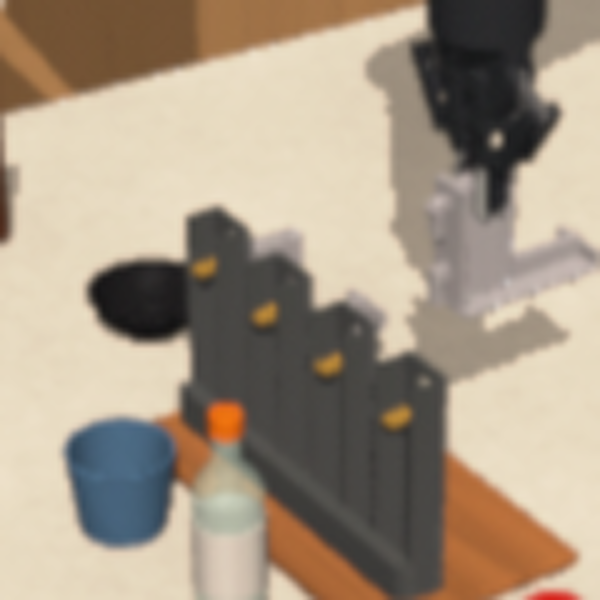

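```bash
cat >> fit.py <<'E'
TH=.05244;T=np.array([.60613,-.20559]);M=np.array([[np.cos(TH),np.sin(TH)],[-np.sin(TH),np.cos(TH)]])
loc=lambda p:(M@(np.array(p)[:2]-T)).round(4)
E
python3 - <<'E'
from fit import *
f=lambda u,v:((u+.5)/4-.5+340,(v+.5)/4-.5+230)
for z in (.167,.171):
  a=onz('top',*f(235,489),z); print('corner',loc(a))
print('tcp',loc(bot.get_state()['tcp_pos']))
E
```

```text
corner [-0.1745  0.0646]
corner [-0.1743  0.0651]
tcp [-0.0875  0.046 ]
```

Run:
```python
import cv2
im=cv2.imread('pics/t10.png'); cv2.imwrite('pics/t10y.png',cv2.resize(im[295:360,370:430],None,fx=9,fy=9,interpolation=cv2.INTER_CUBIC))
```

```text
(no output)
```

View pics/t10y.png

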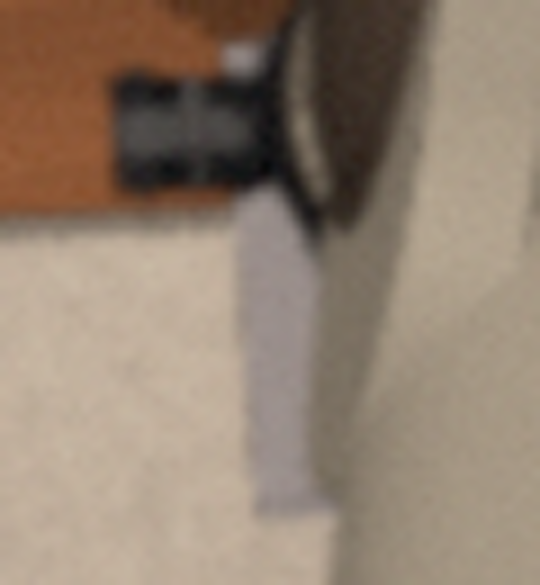

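Run:
```python
from fit import *
f=lambda u,v:((u+.5)/9-.5+370,(v+.5)/9-.5+295)
a,b,c=[onz('top',*f(*p),.167) for p in((238,215),(255,500),(256,512))]
print(loc(a),loc(b),loc(c),'yaw rel stand',np.arctan2(*(a-b)[[1,0]])-TH)
```

```text
[-0.1038  0.065 ] [-0.1708  0.0654] [-0.1736  0.0654] yaw rel stand -0.006233120505275011
```

```bash
python3 - <<'E'
from fit import *
f=lambda u,v:((u+.5)/9-.5+370,(v+.5)/9-.5+295)
print(loc(onz('top',*f(224,58),.252)))
# gripper finger ends (dark) check: symmetric about tcp; z unknown
s=bot.get_state(); print(proj('top',s['tcp_pos']))
E
python3 - <<'E'
import cv2
im=cv2.imread('pics/s10.png'); cv2.imwrite('pics/s10y.png',cv2.resize(im[140:200,315:375],None,fx=10,fy=10,interpolation=cv2.INTER_CUBIC))
E
```

```text
[-0.0703  0.0755]
[408.11364175 309.4033838 ]
```

View pics/s10y.png

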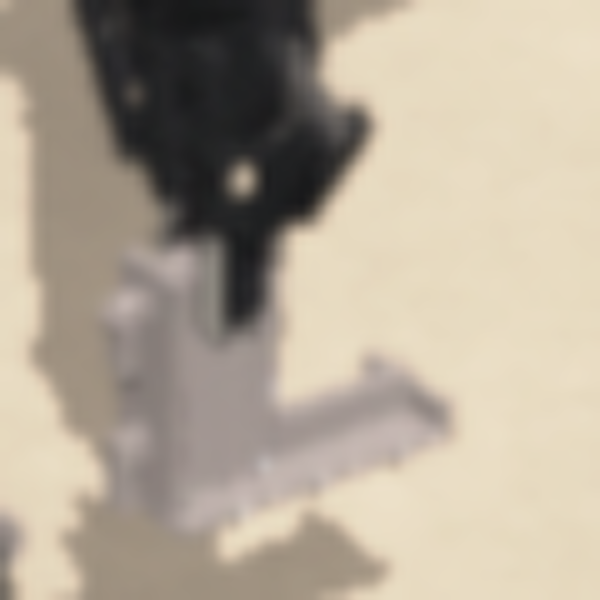

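Emit:
{"op": "drive_tool", "data": {
  "moves": [
    [0, -0.007, -0.02, 0, 0, 0.1, 0],
    [0, 0, -0.03, 0, 0, 0, 0],
    [0, 0, -0.029, 0, 0, 0, 0],
    [0, 0, 0, 0, 0, 0, 0],
    [0, 0, 0, 0, 0, 0, 0],
    [0, 0, 0, 0, 0, 0, 0]
  ]
}}

```text
time: 16.78
tcp_pos: [0.5175, -0.1718, 0.1496]
tcp_rot: [-1.252, 1.181, 1.249]
wrist_force: [1.2, -0.5, -2.4]
width: 0.0129
```

Run:
```python
from fit import *
s=st();print(loc(s['tcp_pos']),R.from_rotvec(s['tcp_rot']).as_matrix()[:,2].round(3))
im=snap('top','t11.png'); cv2.imwrite('pics/t11z.png',cv2.resize(im[255:345,360:450,::-1],None,fx=6,fy=6,interpolation=cv2.INTER_CUBIC))
```

```text
t 16.78 tcp [ 0.5175 -0.1718  0.1496] rot [-1.252  1.181  1.249] F [ 1.2 -0.5 -2.4] w 0.0129
[-0.0867  0.0384] [-0.056  0.998 -0.   ]
```

View pics/t11z.png

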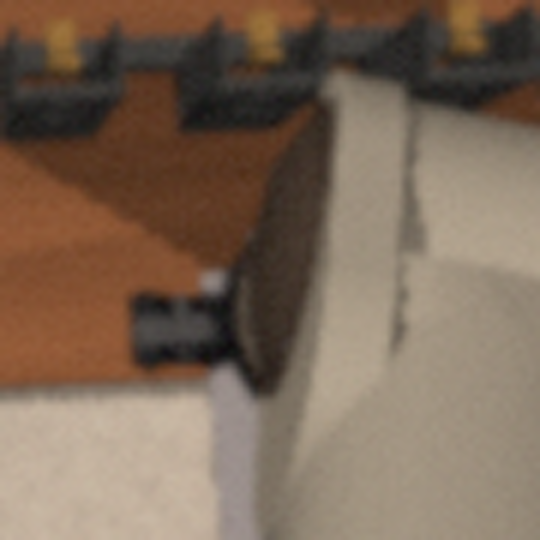

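Run:
```python
from fit import *
f=lambda u,v:((u+.5)/6-.5+360,(v+.5)/6-.5+255)
for p in((210,400),(217,530)): print(loc(onz('top',*f(*p),.09)))
# upright bottom-front corners of seat2 & seat3 from image
for p in((180,130),(8,136)): print(loc(onz('top',*f(*p),.012)))
```

```text
[-0.1088  0.0599]
[-0.1578  0.0605]
[0.0025 0.0563]
[0.0033 0.1272]
```

Emit:
{"op": "drive_tool", "data": {
  "moves": [
    [0.01, 0, -0.003, 0, 0, 0, 0],
    [0.012, 0.0005, 0, 0, 0, 0, 0],
    [0.012, 0.0005, 0, 0, 0, 0, 0],
    [0.01, 0.0005, 0, 0, 0, 0, 0],
    [0.006, 0.0004, 0, 0, 0, 0, 0],
    [0, 0, 0, 0, 0, 0, 0],
    [0, 0, 0, 0, 0, 0, 0]
  ]
}}

```text
time: 17.42
tcp_pos: [0.5662, -0.1706, 0.1449]
tcp_rot: [-1.249, 1.183, 1.249]
wrist_force: [-0.8, 0.2, -2.0]
width: 0.0125
```

Emit:
{"op": "drive_tool", "data": {
  "moves": [
    [0.004, 0.0003, 0.001, 0, 0, 0, 0],
    [0.004, 0.0002, 0, 0, 0, 0, 0],
    [0.004, 0.0002, 0, 0, 0, 0, 0],
    [0.003, 0, 0, 0, 0, 0, 0],
    [0, 0, 0, 0, 0, 0, 0]
  ]
}}

```text
time: 17.83
tcp_pos: [0.5779, -0.1703, 0.1452]
tcp_rot: [-1.245, 1.188, 1.254]
wrist_force: [-8.0, 0.7, 3.5]
width: 0.0131
```

Emit:
{"op": "drive_tool", "data": {
  "moves": [
    [0.001, 0, -0.004, 0, 0, 0, 0],
    [0, 0, -0.004, 0, 0, 0, 0],
    [0, 0, -0.003, 0, 0, 0, 0],
    [0, 0, -0.003, 0, 0, 0, 0],
    [0, 0, 0, 0, 0, 0, 0]
  ]
}}

```text
time: 18.25
tcp_pos: [0.5779, -0.1712, 0.131]
tcp_rot: [-1.244, 1.19, 1.254]
wrist_force: [-8.6, -1.7, 0.4]
width: 0.013
```

Emit:
{"op": "drive_tool", "data": {
  "moves": [
    [-0.001, 0, -0.004, 0, 0, 0, 0],
    [0, 0, -0.004, 0, 0, 0, 0],
    [0, 0, -0.003, 0, 0, 0, 0],
    [0, 0, 0, 0, 0, 0, 0]
  ]
}}

```text
time: 18.58
tcp_pos: [0.5781, -0.1712, 0.1244]
tcp_rot: [-1.246, 1.189, 1.252]
wrist_force: [-18.8, 1.9, 27.4]
width: 0.0131
```

Emit:
{"op": "drive_tool", "data": {
  "moves": [
    [0, 0, -0.003, 0, 0, 0, 0],
    [0, 0, -0.001, 0, 0, 0, 0],
    [0, 0, 0, 0, 0, 0, 0],
    [0, 0, 0, 0, 0, 0, 0]
  ]
}}

```text
time: 18.92
tcp_pos: [0.5782, -0.1712, 0.124]
tcp_rot: [-1.247, 1.189, 1.251]
wrist_force: [-30.3, 4.0, 54.7]
width: 0.0127
```

Emit:
{"op": "drive_tool", "data": {
  "moves": [
    [-0.002, 0, 0.005, 0, 0, 0, 0],
    [0, 0, 0.001, 0, 0, 0, 0.5],
    [0, 0, 0, 0, 0, 0, 0.5],
    [0, 0, 0, 0, 0, 0, 0.5],
    [0, 0, 0.02, 0, 0, 0, 0.5],
    [0, 0, 0.03, 0, 0, 0, 0.5],
    [0, 0, 0.04, 0, 0, 0, 0.5],
    [-0.03, 0.02, 0.01, 0, 0, 0, 0.5],
    [-0.02, 0.035, 0, 0, 0, 0, 0.5],
    [0, 0.04, 0, 0, 0, 0, 0.5]
  ]
}}

```text
time: 19.75
tcp_pos: [0.5264, -0.0772, 0.2232]
tcp_rot: [-1.246, 1.188, 1.245]
wrist_force: [0.2, 0.7, -1.2]
width: 0.0427
```

Emit:
{"op": "drive_tool", "data": {
  "moves": [
    [0, 0.04, 0, 0, 0, 0, 0.5],
    [0, 0.04, 0, 0, 0, 0, 0.5],
    [0, 0, 0, 0, 0, 0, 0.5]
  ]
}}

```text
time: 20.0
tcp_pos: [0.5289, 0.0158, 0.2229]
tcp_rot: [-1.254, 1.172, 1.26]
wrist_force: [-0.3, 1.0, -0.7]
width: 0.0432
```

Run:
```python
from fit import *
st()
im=snap('top','t12.png'); cv2.imwrite('pics/t12z.png',cv2.resize(im[262:342,160:260,::-1],None,fx=7,fy=7,interpolation=cv2.INTER_CUBIC))
cv2.imwrite('pics/t12s.png',cv2.resize(im[235:330,340:495,::-1],None,fx=5,fy=5,interpolation=cv2.INTER_CUBIC))
im=snap('side','s12.png'); cv2.imwrite('pics/s12z.png',cv2.resize(im[150:270,250:370,::-1],None,fx=5,fy=5,interpolation=cv2.INTER_CUBIC))
```

```text
t 20.0 tcp [0.5289 0.0158 0.2229] rot [-1.254  1.172  1.26 ] F [-0.3  1.  -0.7] w 0.0432
```

View pics/t12z.png

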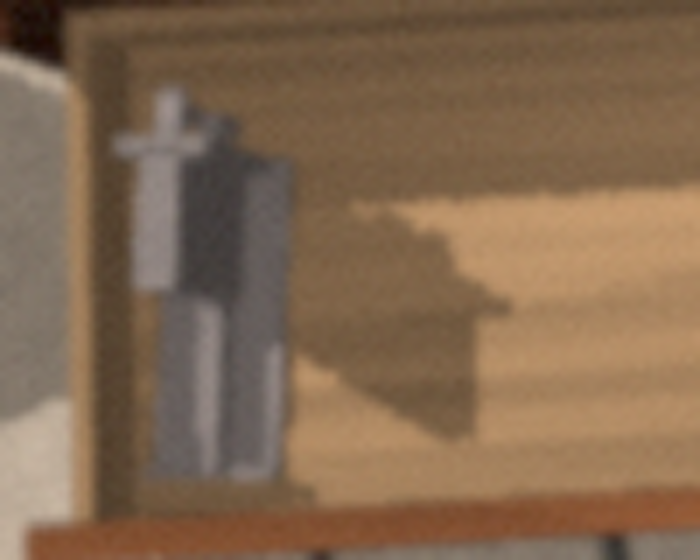

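View pics/t12s.png

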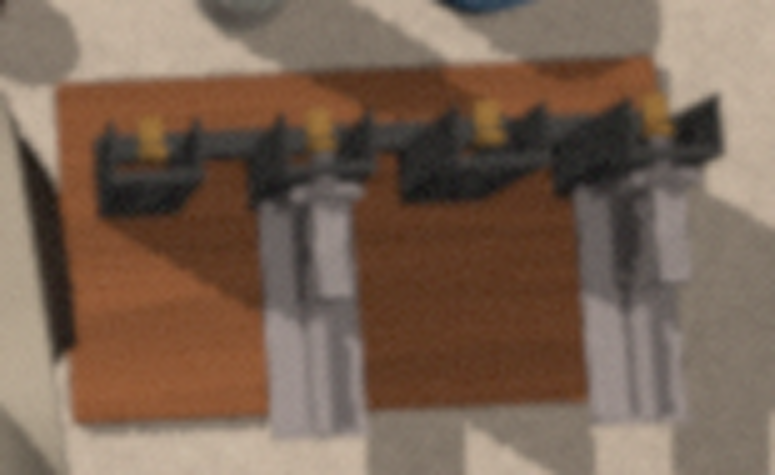

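View pics/s12z.png

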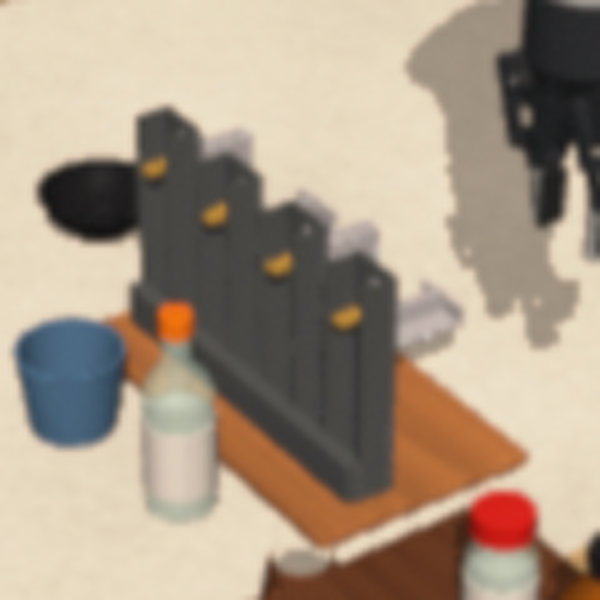

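Arms sit on seat0 and seat2. The last one, A, is still at the drawer's left, with its gusset top at t12z (157,220).

Emit:
{"op": "drive_tool", "data": {
  "moves": [
    [0.003, 0.03, 0, 0, 0, 0, 0.4],
    [0.003, 0.04, 0, 0, 0, 0, 0.4],
    [0.003, 0.04, 0, 0, 0, 0, 0.4],
    [0.003, 0.04, 0, 0, 0, 0, 0.4],
    [0.003, 0.04, 0, 0, 0, 0, 0.4],
    [0.003, 0.04, 0, 0, 0, 0, 0.4],
    [0.003, 0.04, 0, 0, 0, 0, 0.4],
    [0.001, 0.04, -0.02, 0, 0, 0, 0.4],
    [0, 0.01, -0.035, 0, 0, 0, 0.4],
    [0, 0, 0, 0, 0, 0, 0.4]
  ]
}}

```text
time: 20.93
tcp_pos: [0.547, 0.3239, 0.162]
tcp_rot: [-1.25, 1.189, 1.258]
wrist_force: [-1.2, -2.5, -1.8]
width: 0.0342
```

Emit:
{"op": "drive_tool", "data": {
  "moves": [
    [0, 0, 0, 0, 0, 0, 0.4],
    [0, 0, 0, 0, 0, 0, 0.4]
  ]
}}

```text
time: 21.1
tcp_pos: [0.5524, 0.32, 0.1691]
tcp_rot: [-1.248, 1.185, 1.246]
wrist_force: [-0.2, -0.4, 0.5]
width: 0.0342
```

Run:
```python
from h import *
s=st();print(R.from_rotvec(s['tcp_rot']).as_matrix().round(3))
im=snap('side','s13.png'); cv2.imwrite('pics/s13z.png',cv2.resize(im[190:320,330:480,::-1],None,fx=4,fy=4,interpolation=cv2.INTER_CUBIC))
```

```text
t 21.1 tcp [0.5524 0.32   0.1691] rot [-1.248  1.185  1.246] F [-0.2 -0.4  0.5] w 0.0342
[[ 0.    -0.999 -0.052]
 [-0.001 -0.052  0.999]
 [-1.     0.    -0.001]]
```

View pics/s13z.png

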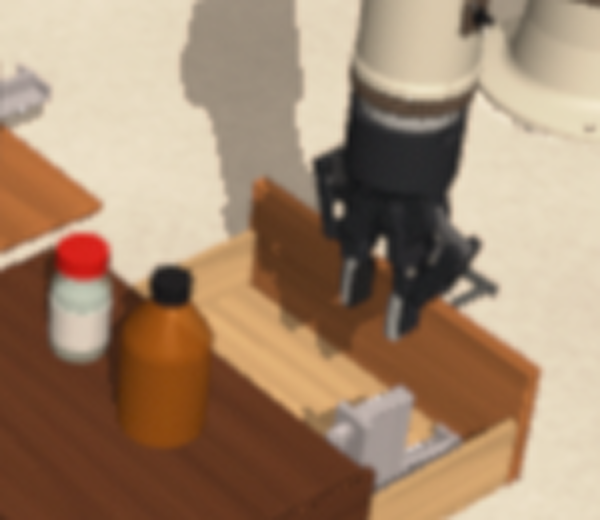

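Emit:
{"op": "drive_tool", "data": {
  "moves": [
    [-0.001, 0.018, 0, 0, 0, -0.8, 0.4],
    [0, 0, -0.02, 0, 0, 0, 0.4],
    [0, 0, 0, 0, 0, 0, 0.4],
    [0, 0, 0, 0, 0, 0, 0.4]
  ]
}}

```text
time: 21.48
tcp_pos: [0.5508, 0.3382, 0.1498]
tcp_rot: [-1.238, 1.192, 1.236]
wrist_force: [-0.1, -0.4, -0.4]
width: 0.0342
```

Emit:
{"op": "drive_tool", "data": {
  "moves": [
    [0, 0, -0.03, 0, 0, 0, 0.4],
    [0, 0, -0.03, 0, 0, 0, 0.4],
    [0, 0, -0.01, 0, 0, 0, 0.4],
    [0, 0, 0, 0, 0, 0, 0.4],
    [0, 0, 0, 0, 0, 0, 0.4],
    [0, 0, 0, 0, 0, 0, 0],
    [0, 0, 0, 0, 0, 0, 0],
    [0, 0, 0, 0, 0, 0, 0],
    [0, 0, 0, 0, 0, 0, 0]
  ]
}}

```text
time: 22.23
tcp_pos: [0.5512, 0.3408, 0.0811]
tcp_rot: [-1.239, 1.187, 1.237]
wrist_force: [0.1, -1.8, 6.8]
width: 0.0128
```

Emit:
{"op": "drive_tool", "data": {
  "moves": [
    [0, 0, 0.01, 0, 0, 0, 0],
    [0, 0, 0.02, 0, 0, 0, 0],
    [0, 0, 0.035, 0, 0, 0, 0],
    [0, 0, 0.04, 0, 0, 0, 0],
    [0, 0, 0.04, 0, 0, 0, 0],
    [0, -0.02, 0.02, 0, 0, 0.4, 0],
    [-0.004, -0.03, 0, 0, 0, 0.4, 0],
    [-0.004, -0.035, 0, 0, 0, 0, 0],
    [-0.004, -0.035, 0, 0, 0, 0, 0],
    [-0.004, -0.035, 0, 0, 0, 0, 0]
  ]
}}

```text
time: 23.07
tcp_pos: [0.533, 0.184, 0.2447]
tcp_rot: [-1.25, 1.183, 1.25]
wrist_force: [0.3, -0.5, -2.1]
width: 0.0131
```

Emit:
{"op": "drive_tool", "data": {
  "moves": [
    [-0.004, -0.04, 0, 0, 0, 0, 0],
    [-0.004, -0.04, 0, 0, 0, 0, 0],
    [-0.004, -0.04, 0, 0, 0, 0, 0],
    [-0.004, -0.04, 0, 0, 0, 0, 0],
    [-0.004, -0.04, 0, 0, 0, 0, 0],
    [-0.004, -0.04, 0, 0, 0, 0, 0],
    [0, -0.03, 0, 0, 0, 0, 0],
    [0, -0.01, -0.02, 0, 0, 0, 0],
    [0, 0, 0, 0, 0, 0, 0],
    [0, 0, 0, 0, 0, 0, 0]
  ]
}}

```text
time: 23.9
tcp_pos: [0.5087, -0.0948, 0.2236]
tcp_rot: [-1.246, 1.185, 1.25]
wrist_force: [-0.0, 0.8, -1.6]
width: 0.0129
```

Run:
```python
from fit import *
s=st();print(loc(s['tcp_pos']),R.from_rotvec(s['tcp_rot']).as_matrix().round(3))
im=snap('side','s14.png'); cv2.imwrite('pics/s14z.png',cv2.resize(im[150:270,270:390,::-1],None,fx=5,fy=5,interpolation=cv2.INTER_CUBIC))
```

```text
t 23.9 tcp [ 0.5087 -0.0948  0.2236] rot [-1.246  1.185  1.25 ] F [-0.   0.8 -1.6] w 0.0129
[-0.0915  0.1157] [[-0.003 -0.999 -0.053]
 [ 0.001 -0.053  0.999]
 [-1.     0.003  0.001]]
```

View pics/s14z.png

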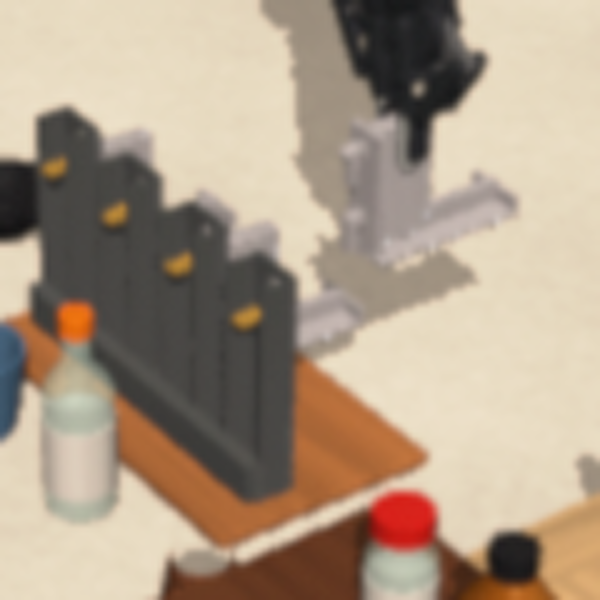

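Emit:
{"op": "drive_tool", "data": {
  "moves": [
    [0, -0.003, -0.02, 0, 0, 0, 0],
    [0, 0, -0.03, 0, 0, 0, 0],
    [0, 0, -0.029, 0, 0, 0, 0],
    [0, 0, 0, 0, 0, 0, 0],
    [0, 0, 0, 0, 0, 0, 0],
    [0, 0, 0, 0, 0, 0, 0]
  ]
}}

```text
time: 24.45
tcp_pos: [0.5114, -0.0966, 0.1469]
tcp_rot: [-1.251, 1.18, 1.249]
wrist_force: [0.1, -0.2, -1.8]
width: 0.0132
```

Run:
```python
from fit import *
s=st();print(loc(s['tcp_pos']),R.from_rotvec(s['tcp_rot']).as_matrix()[:,2].round(3))
im=snap('top','t15.png'); cv2.imwrite('pics/t15z.png',cv2.resize(im[255:345,340:430,::-1],None,fx=6,fy=6,interpolation=cv2.INTER_CUBIC))
```

```text
t 24.45 tcp [ 0.5114 -0.0966  0.1469] rot [-1.251  1.18   1.249] F [ 0.1 -0.2 -1.8] w 0.0132
[-0.0889  0.1138] [-0.056  0.998  0.   ]
```

View pics/t15z.png

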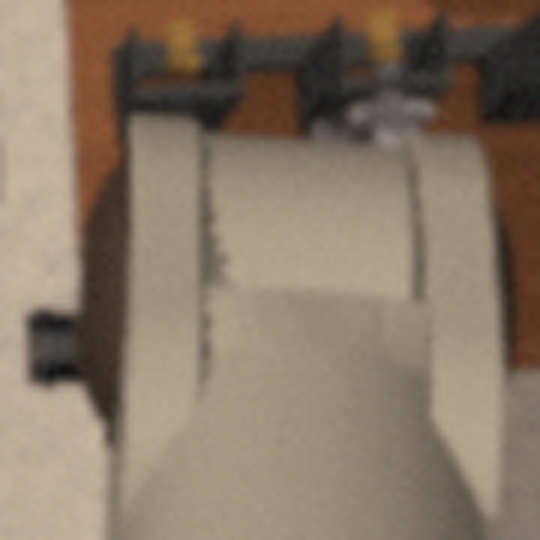

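Emit:
{"op": "drive_tool", "data": {
  "moves": [
    [0.01, -0.0017, -0.004, 0, 0, 0, 0],
    [0.012, 0.0005, 0, 0, 0, 0, 0],
    [0.012, 0.0005, 0, 0, 0, 0, 0],
    [0.008, 0.0005, 0, 0, 0, 0, 0],
    [0.004, 0.0002, 0, 0, 0, 0, 0],
    [0, 0, 0, 0, 0, 0, 0],
    [0, 0, 0, 0, 0, 0, 0]
  ]
}}

```text
time: 25.08
tcp_pos: [0.5559, -0.0978, 0.1412]
tcp_rot: [-1.249, 1.183, 1.249]
wrist_force: [-0.2, 0.1, -1.9]
width: 0.013
```

Emit:
{"op": "drive_tool", "data": {
  "moves": [
    [0.004, 0.0012, 0.002, 0, 0, 0, 0],
    [0.004, 0.0004, 0, 0, 0, 0, 0],
    [0.004, 0.0002, 0, 0, 0, 0, 0],
    [0.003, 0.0002, 0, 0, 0, 0, 0],
    [0, 0, 0, 0, 0, 0, 0]
  ]
}}

```text
time: 25.5
tcp_pos: [0.5701, -0.0958, 0.1428]
tcp_rot: [-1.248, 1.185, 1.251]
wrist_force: [-3.7, 0.6, 0.7]
width: 0.0129
```

Emit:
{"op": "drive_tool", "data": {
  "moves": [
    [0.002, 0, 0, 0, 0, 0, 0],
    [0.002, 0, 0, 0, 0, 0, 0],
    [0, 0, 0, 0, 0, 0, 0]
  ]
}}

```text
time: 25.75
tcp_pos: [0.5701, -0.0959, 0.1422]
tcp_rot: [-1.243, 1.191, 1.257]
wrist_force: [-14.6, -0.2, 8.1]
width: 0.0134
```

Emit:
{"op": "drive_tool", "data": {
  "moves": [
    [-0.002, 0, -0.004, 0, 0, 0, 0],
    [0, 0, -0.004, 0, 0, 0, 0],
    [0, 0, -0.003, 0, 0, 0, 0],
    [0, 0, -0.003, 0, 0, 0, 0],
    [0, 0, 0, 0, 0, 0, 0]
  ]
}}

```text
time: 26.17
tcp_pos: [0.57, -0.0963, 0.1287]
tcp_rot: [-1.246, 1.188, 1.253]
wrist_force: [-7.7, -0.6, 1.9]
width: 0.0132
```

Emit:
{"op": "drive_tool", "data": {
  "moves": [
    [-0.001, 0, -0.004, 0, 0, 0, 0],
    [0, 0, -0.004, 0, 0, 0, 0],
    [0, 0, -0.003, 0, 0, 0, 0],
    [0, 0, 0, 0, 0, 0, 0]
  ]
}}

```text
time: 26.5
tcp_pos: [0.5699, -0.0963, 0.1207]
tcp_rot: [-1.247, 1.187, 1.251]
wrist_force: [-16.6, 0.5, 24.9]
width: 0.013
```

Emit:
{"op": "drive_tool", "data": {
  "moves": [
    [0, 0, -0.003, 0, 0, 0, 0],
    [0, 0, -0.001, 0, 0, 0, 0],
    [0, 0, 0, 0, 0, 0, 0]
  ]
}}

```text
time: 26.75
tcp_pos: [0.5701, -0.0965, 0.1203]
tcp_rot: [-1.248, 1.187, 1.25]
wrist_force: [-26.7, 1.6, 50.5]
width: 0.0131
```

Emit:
{"op": "drive_tool", "data": {
  "moves": [
    [-0.001, 0, 0.005, 0, 0, 0, 0],
    [0, 0, 0.001, 0, 0, 0, 0.4],
    [0, 0, 0, 0, 0, 0, 0.4],
    [0, 0, 0, 0, 0, 0, 0.4],
    [0, 0, 0.02, 0, 0, 0, 0.4],
    [0, 0, 0.03, 0, 0, 0, 0.4],
    [0, 0, 0.04, 0, 0, 0, 0.4],
    [-0.02, 0.03, 0, 0, 0, 0, 0.4],
    [-0.02, 0.035, 0, 0, 0, 0, 0],
    [-0.02, 0.035, 0, 0, 0, 0, 0]
  ]
}}

```text
time: 27.58
tcp_pos: [0.5114, 0.0048, 0.2106]
tcp_rot: [-1.248, 1.182, 1.246]
wrist_force: [0.6, 1.5, -0.2]
width: 0.0104
```

Emit:
{"op": "drive_tool", "data": {
  "moves": [
    [-0.02, 0.03, 0, 0, 0, 0, 0],
    [-0.02, 0.03, 0, 0, 0, 0, 0],
    [-0.02, 0.03, 0, 0, 0, 0, 0],
    [-0.02, 0.03, 0, 0, 0, 0, 0],
    [-0.02, 0.03, 0, 0, 0, 0, 0],
    [-0.02, 0.03, 0, 0, 0, 0, 0],
    [-0.025, 0.03, 0, 0, 0, 0.7, 0],
    [0, 0, 0, 0, 0, 0, 0],
    [0, 0, 0, 0, 0, 0, 0]
  ]
}}

```text
time: 28.33
tcp_pos: [0.365, 0.2164, 0.2102]
tcp_rot: [-1.262, 1.173, 1.262]
wrist_force: [1.3, -0.5, 0.3]
width: -0.0001
```

Run:
```python
from fit import *
s=st()
im=snap('top','t16.png'); cv2.imwrite('pics/t16z.png',cv2.resize(im[235:330,340:495,::-1],None,fx=5,fy=5,interpolation=cv2.INTER_CUBIC))
im=snap('side','s16.png'); cv2.imwrite('pics/s16z.png',cv2.resize(im[160:260,260:360,::-1],None,fx=6,fy=6,interpolation=cv2.INTER_CUBIC))
```

```text
t 28.33 tcp [0.365  0.2164 0.2102] rot [-1.262  1.173  1.262] F [ 1.3 -0.5  0.3] w -0.0001
```

View pics/t16.png

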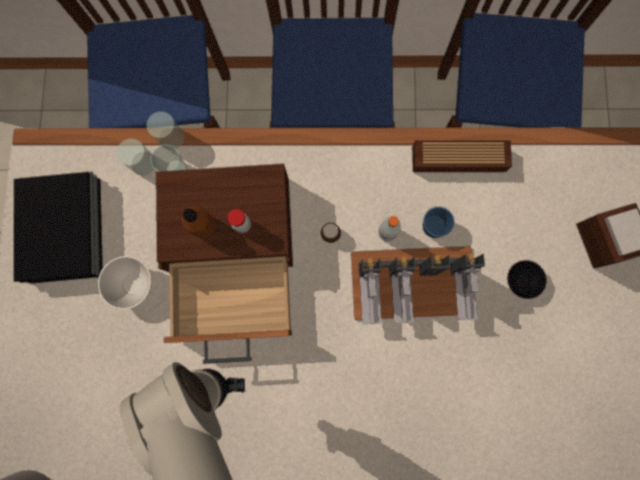

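View pics/t16z.png

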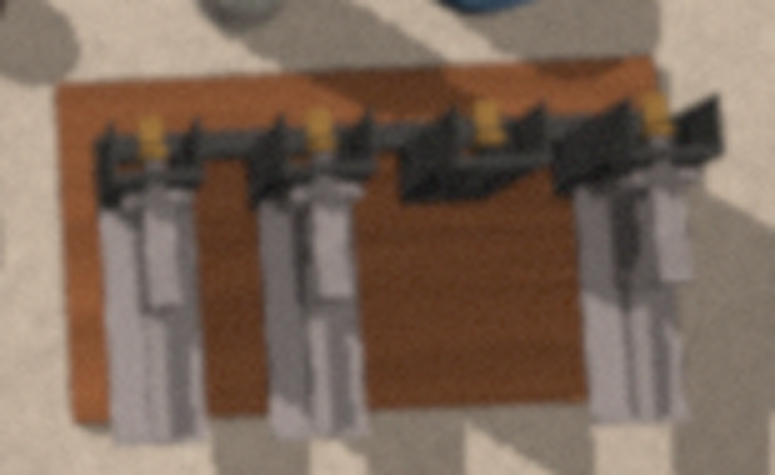

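View pics/s16z.png

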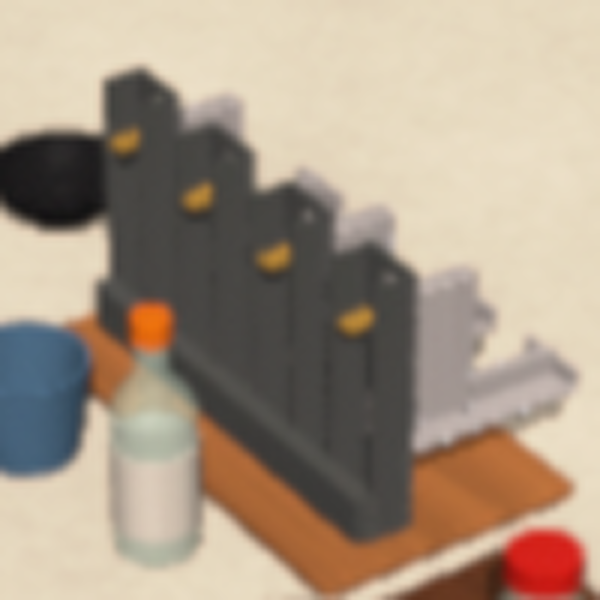

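The arms are on seats 0, 2 and 3 and the drawer is empty. I'll check the seat heights by prediction, then close the drawer.

Run:
```python
from fit import *
im=cv2.imread('pics/s16.png')
for y in(.1125,.0375,-.1125):
  for z in(.15,.159):
    p=[T+M.T@np.array([-.032+x,y+d]) for x,d in((-.018,-.007),(-.018,.007),(.032,.015))]
    print(y,z,[((proj('side',(*q,z))-[260,160])*6+2.5).round(0).tolist() for q in p])
```

```text
0.1125 0.15 [[459.0, 261.0], [475.0, 273.0], [407.0, 309.0]]
0.1125 0.159 [[459.0, 247.0], [475.0, 259.0], [408.0, 294.0]]
0.0375 0.15 [[377.0, 201.0], [392.0, 212.0], [325.0, 246.0]]
0.0375 0.159 [[377.0, 187.0], [392.0, 198.0], [325.0, 231.0]]
-0.1125 0.15 [[226.0, 89.0], [239.0, 99.0], [173.0, 129.0]]
-0.1125 0.159 [[226.0, 75.0], [239.0, 85.0], [173.0, 115.0]]
```

Emit:
{"op": "drive_tool", "data": {
  "moves": [
    [0, 0.01, -0.035, 0, 0, 0, 0],
    [0, 0, -0.035, 0, 0, 0, 0],
    [0, 0, -0.035, 0, 0, 0, 0],
    [0, 0, -0.018, 0, 0, 0, 0],
    [0, 0, 0, 0, 0, 0, 0],
    [0, 0, 0, 0, 0, 0, 0]
  ]
}}

```text
time: 28.93
tcp_pos: [0.366, 0.223, 0.0863]
tcp_rot: [-1.256, 1.181, 1.258]
wrist_force: [0.2, 1.1, 0.4]
width: 0.0001
```

All three gusset tops match the home height: predicted (475,273), (392,212) and (239,99), seen within 1–2 px. Next I'll push the drawer shut.

Emit:
{"op": "drive_tool", "data": {
  "moves": [
    [0.015, 0.002, 0, 0, 0, 0, 0],
    [0.02, 0.0015, 0, 0, 0, 0, 0],
    [0.02, 0.0015, 0, 0, 0, 0, 0],
    [0.02, 0.0015, 0, 0, 0, 0, 0],
    [0.02, 0.0015, 0, 0, 0, 0, 0],
    [0.02, 0.0015, 0, 0, 0, 0, 0],
    [0.02, 0.0015, 0, 0, 0, 0, 0],
    [0.02, 0.0015, 0, 0, 0, 0, 0],
    [0.015, 0.001, 0, 0, 0, 0, 0],
    [0.01, 0.0005, 0, 0, 0, 0, 0]
  ]
}}

```text
time: 29.77
tcp_pos: [0.5485, 0.2373, 0.0889]
tcp_rot: [-1.257, 1.177, 1.255]
wrist_force: [-2.6, -1.5, -0.2]
width: -0.0001
```

Emit:
{"op": "drive_tool", "data": {
  "moves": [
    [0.006, 0.0003, 0, 0, 0, 0, 0],
    [0.004, 0.0003, 0, 0, 0, 0, 0],
    [0.003, 0, 0, 0, 0, 0, 0],
    [0, 0, 0, 0, 0, 0, 0]
  ]
}}

```text
time: 30.1
tcp_pos: [0.5577, 0.2387, 0.0876]
tcp_rot: [-1.258, 1.179, 1.26]
wrist_force: [-4.4, -1.7, 3.2]
width: -0.0003
```

Emit:
{"op": "drive_tool", "data": {
  "moves": [
    [0.003, 0, 0, 0, 0, 0, 0],
    [0.003, 0, 0, 0, 0, 0, 0],
    [0, 0, 0, 0, 0, 0, 0]
  ]
}}

```text
time: 30.35
tcp_pos: [0.5578, 0.2387, 0.0872]
tcp_rot: [-1.257, 1.187, 1.267]
wrist_force: [-19.3, -4.2, 15.3]
width: -0.0002
```

Firm stop, so the drawer is shut. I'll back away and do a last check.

Emit:
{"op": "drive_tool", "data": {
  "moves": [
    [-0.02, -0.001, 0, 0, 0, 0, 0],
    [-0.03, -0.002, 0, 0, 0, 0, 0],
    [-0.04, 0, 0, 0, 0, 0, 0],
    [-0.04, 0, 0.02, 0, 0, 0, 0],
    [-0.04, 0, 0.03, 0, 0, 0, 0],
    [0, 0, 0.04, 0, 0, 0, 0],
    [0, 0, 0, 0, 0, 0, 0],
    [0, 0, 0, 0, 0, 0, 0]
  ]
}}

```text
time: 31.02
tcp_pos: [0.4059, 0.2373, 0.1739]
tcp_rot: [-1.26, 1.169, 1.255]
wrist_force: [0.1, -0.9, -1.2]
width: 0.0003
```

Run:
```python
from fit import *
s=st()
im=snap('top','t17.png'); snap('side','s17.png')
cv2.imwrite('pics/t17z.png',cv2.resize(im[160:300,145:305,::-1],None,fx=4,fy=4,interpolation=cv2.INTER_CUBIC))
```

```text
t 31.02 tcp [0.4059 0.2373 0.1739] rot [-1.26   1.169  1.255] F [ 0.1 -0.9 -1.2] w 0.0003
```

View pics/t17z.png

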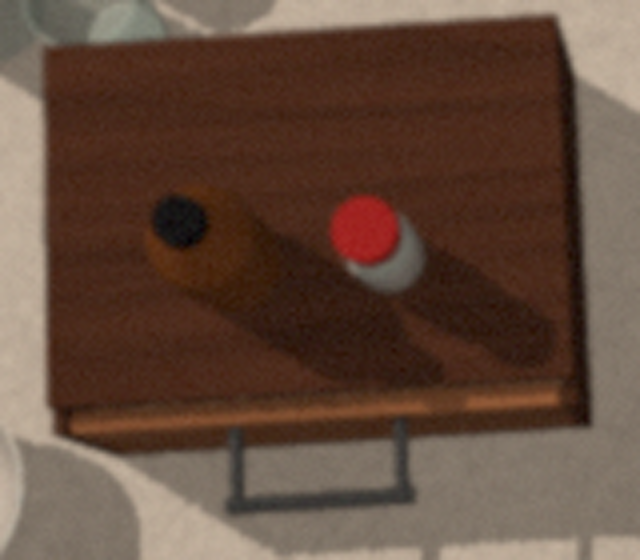

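View pics/s17.png

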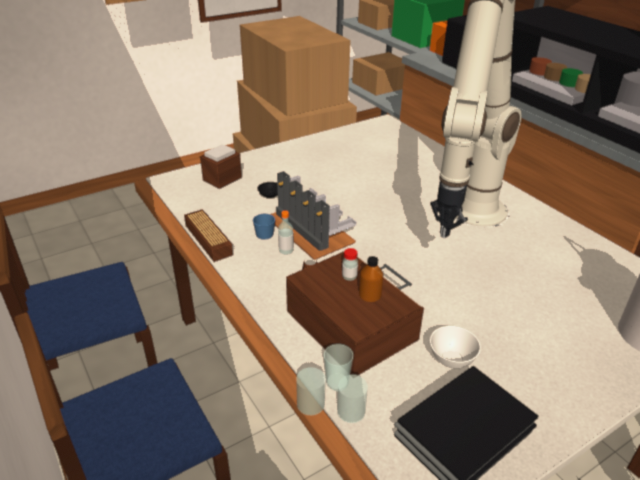

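View pics/t17.png

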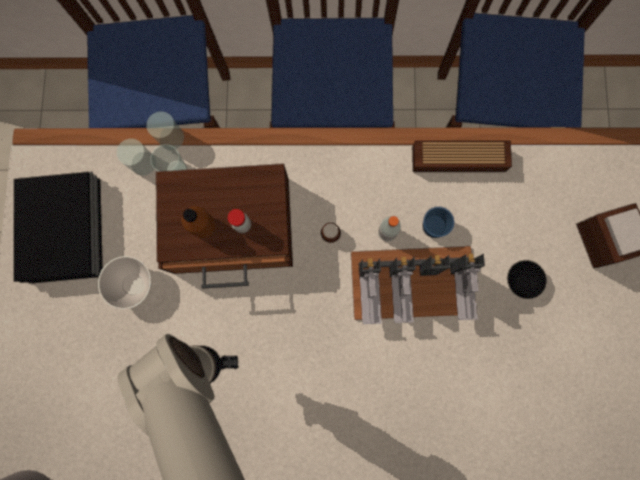

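The drawer is shut, with its handle at t17z (320,500) as at the start. The arms are seated, the bystanders haven't moved, and the robot is clear of everything.

```bash
python3 -c "
from plant import bot
print(bot.sign_off())"
```

```text
the job is handed in; nothing more can be done
None
```

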